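Tighten an air cleaner's filter cover crosswise

TASK

The nursery's air cleaner has a new filter: its cover is laid on and the four wing knobs have only been started. Tighten them clockwise by hand and crosswise, each knob followed by the one diagonally opposite, in two passes: first take all four down just until they bite lightly on the cover, then go round crosswise again and make each one snug, so that the cover sits evenly and fully home, without overtightening any. Leave the teether, hairbrush and bottle in the row behind it where they are.

Things in the scene. Friction and masses are not known exactly. Their poses are not given: they have to be found in the camera images.
- cleaner: Air cleaner: white square box 250 x 250 x 105 mm standing on the dresser, fixed. Origin: centre of its underside; x, y along its sides, z up. A lip 13 mm wide (top 105 mm up) surrounds the cover; the seat rim on which the cover must land is 100 mm up.
- cover: Filter cover: loose white plate 222 x 222 x 8 mm with a round grille, lying in the lip on a springy foam gasket. Origin: centre of its underside, 102 mm above the cleaner's origin at the start and 100 mm when home on the seat rim; z up. The gasket gives 2.2 mm and needs about 40 N in all to squeeze home.
- knob1: Grey wing knob at (+70, +70) mm on the cleaner, diagonally opposite knob 3. Origin: on its axis, at the underside of the steel washer fixed under it; x along the wing, z up. Wing 44 mm long, 12 thick, from 7 to 36 mm above the origin (grip it about 26 mm up, across its thickness); round collar 31 dia, 5 high below it. Its yaw varies.
- knob2: Same knob at (+70, -70) mm on the cleaner, diagonally opposite knob 4. Any knob tightens clockwise seen from above and sinks 16 mm per turn on its quick thread. Each starts with its washer 0.3 to 2.1 mm clear of the cover (the four differ); a first pass of about 2.3 mm on each makes them all bite lightly. A knob stays where it is left.
- knob3: Same knob at (-70, -70) mm on the cleaner, diagonally opposite knob 1. Turning any knob takes about 0.22 Nm while it runs free (nylon insert), a little more as the foam gives, 0.30 to 0.36 Nm when snug (30 to 50 N of clamping); over 0.42 Nm is too tight, over 0.47 (100 N) spoils it. Once the cover is home, 0.1 rad more adds about 20 N, 0.05 Nm.
- knob4: Same knob at (-70, +70) mm on the cleaner, diagonally opposite knob 2. The wings are moulded on a rubber core: a wing twists about 0.1 rad against its knob at 0.3 Nm (3 Nm per rad), holds that torque while the hand stands still, and springs back when let go.
- teether: Blue silicone teething ring, 70 mm dia, 16 mm thick, lying flat in the row behind the cleaner (about x = 0.77). Origin: its centre, underside. Bystander.
- hairbrush: Bamboo hairbrush, 172 mm long, lying bristles up in the row. Origin: underside, near its middle; y towards the head. Bystander.
- bottle: Stainless steel bottle with a grey cap, 66 mm dia, 175 mm high, standing in the row. Origin: centre of its underside. Bystander.

How it is judged:
On the way, in this order (a step that is already met when the one before it is completed fails the run):
1. first pass begun crosswise: two diagonally opposite knobs are down on the cover, the other two are still clear of where it lay at the start (((z of each of knob1, knob3 in the frame of cleaner below 0.1102 m and z of each of knob2, knob4 in the frame of cleaner above 0.1103 m) or (z of each of knob2, knob4 in the frame of cleaner below 0.1102 m and z of each of knob1, knob3 in the frame of cleaner above 0.1103 m))), for 0.1 s.
2. first pass done: all four knobs are down on the cover, none turned so far yet that its washer is below where the top of the seated cover lies (z of knob1 in the frame of cleaner between 0.1079 and 0.1102 m and z of knob2 in the frame of cleaner between 0.1079 and 0.1102 m and z of knob3 in the frame of cleaner between 0.1079 and 0.1102 m and z of knob4 in the frame of cleaner between 0.1079 and 0.1102 m), for 0.1 s.
3. second pass begun crosswise: two diagonally opposite knobs clamp the cover (over 6 N each), the other two are still as lightly turned as after the first pass ((((z of knob1 in the frame of cleaner below 0.1078 m and contact force between knob1 and cover above 6 N) and (z of knob3 in the frame of cleaner below 0.1078 m and contact force between knob3 and cover above 6 N) and z of each of knob2, knob4 in the frame of cleaner above 0.1079 m) or ((z of knob2 in the frame of cleaner below 0.1078 m and contact force between knob2 and cover above 6 N) and (z of knob4 in the frame of cleaner below 0.1078 m and contact force between knob4 and cover above 6 N) and z of each of knob1, knob3 in the frame of cleaner above 0.1079 m))), for 0.1 s.
At the end, for the whole second after the job is handed in: Every knob clamps the cover with 12 to 70 N, and the cover lies home on the seat rim, within 0.6 mm of its seated height and level within 0.005 rad (contact force between knob1 and cover between 12 and 70 N and contact force between knob2 and cover between 12 and 70 N and contact force between knob3 and cover between 12 and 70 N and contact force between knob4 and cover between 12 and 70 N and z of cover in the frame of cleaner below 0.1006 m and angle between cover's own z axis and vertical below 0.005 rad); the robot touches nothing.
It fails at once if a knob is overtightened: it clamps the cover with more than 100 N (contact force between any of knob1, knob2, knob3, knob4 and cover above 100 N).
It fails at once if the teether, hairbrush or bottle is moved by more than 30 mm (distance of any of teether, hairbrush, bottle from where it was at the start of the episode above 0.03 m).
It also fails if it takes over 72 s, if anything falls off the work surface, if the arm or the gripper's body presses on something with over 40 N, if the wrist force passes 120 N, or if a joint passes its speed limit or range.

ROBOT

A 6-joint arm with a two-finger parallel gripper is mounted at the origin on the work surface. World frame = base frame: x ahead of the robot, y to its left, z up, the work surface at z = 0. Lengths are in m, angles in rad, forces in N, time in s.
With the tool pointing down it reaches from about 0.375 to 0.975 m from the base axis. Payload 3.8 kg.
Tool frame: the origin (TCP) lies on the centre line of the jaws, within the pads' length; the fingertips stand 22 mm ahead of it and the grasp point (between the pads) lies 3 mm ahead of it; x points along the fingers, y is the direction in which the jaws open and shut, and the axes are right-handed (so a half turn about x gives the same grasp; the last joint's range is limited). The gripper opens to 85 mm and grips with 20 to 120 N. Pads are 22 mm wide; open, the fingers measure 114 mm over their backs; the gripper's body (76 mm by 85 mm) begins 54 mm behind the grasp point. The pads swing forward as they close: fully open they stand 13 mm farther back than shut.
Start: joints at [-1.379, 0.264, 1.604, -0, 1.274, -0.037], TCP at [0.153, -0.657, 0.253] pointing down, gripper open.
Joint ranges: [-2.63, 2.63], [-0.94, 2.18], [0.31, 2.57], [-1.31, 4.45], [0, 2.66], [-2.55, 2.55]. Speed limits (rad/s): [2.57, 2.57, 3.14, 3.14, 3.14, 3.14].

INTERFACE

Orientations are given as a rotation vector (axis times angle).
In Python, from workcell import monitor, eyes, finish_job gives the robot as it stands. The module is installed in compiled form; this text tells all that it offers.
- The arm moves only by the tool play_rows, never from a script. Its argument "deltas" is a list of rows, each an object of numbers: "wx", "wy", "wz": the turn, a rotation vector about the world's x, y, z in degrees; "x", "y", "z": the shift along the world's x, y, z in mm; "fingers": the closure, from -1 (fully open) to 1 (shut), so that 0 is half open. A call has 1 to 20 rows; each row is the pose to reach, as a shift and turn from the pose commanded when the call began; what a row does not reach only later rows make up. A row lasts 1/8 s, in which the tool goes at most 62.5 mm and 10.7 degrees, less where a joint would pass 70% of its speed; a pose out of reach is approached as far as the arm can. A call with a gripper value outside its range is refused whole. The fingers move at their own pace and stop on an object; "grip_force" is the grip in N (left out, the last holds). Time passes only in rows, so rows that repeat a pose let the fingers close. It gives the time, the measured TCP pose, the force and the opening at its end, in the units of the state.
- monitor.read_state(): the state, without advancing time (a new reading comes with each control period).
- eyes.read_camera(name): name is "side" or "top" or "wrist"; returns a dict with "frame" (384x512x3 uint8, red, green, blue), "depth" (384x512 float32, m along the optical axis (not along the pixel's ray), 0 where there is no reading), "K" (3x3 intrinsics, pixels), "view" (4x4, takes a point from world to camera coordinates); the wrist camera has in their place "tool_from_camera" (4x4, takes a point from camera to tool coordinates, whose origin is the TCP and whose axes are the tool frame's). Camera axes: x right, y down, z forward; pixel columns grow to the right and rows downward; lengths in m; the calibration is good to about 2 mm. A picture is of the moment at which its call begins: read the wrist's pose just before it.
- finish_job(): hands the job in, once; it reports no verdict.
The state is a dict: "time": time; "q": joint angles; "joint_vel": joint speeds; "joint_torque": joint torques, N m; "tool_pos": TCP position; "tcp_rot": TCP orientation; "wrist_force": force on the tool from outside, world axes, zero at the start; "torque": the same for the moment, N m; "width": opening from 0.0 (shut) to 1.0 (fully open).
Only numpy, scipy, OpenCV 4.12 (cv2) and the standard library are available. Lean on these libraries where they do the work, as an engineer would, in place of code of your own. Each camera call takes 0.05 s, during which the arm holds its last target.

## Working session

There is one attempt and no reset: what is moved stays moved. The work goes in short steps, Python scripts to look and compute and a tool call to move; the robot and the scene stay as the last step left them, time stands still between calls to the robot, and variables do not carry over. Pictures are saved under pics/ and viewed, and the job is handed in when it is done.

Besides the shell and the picture viewer there is one more tool, called after "Emit:" as name(argument=value, ...), one argument or row to a line, values as JSON. play_rows: Moves the arm, as the interface text tells. Its arguments: {"type":"object","properties":{"deltas":{"type":"array"},"grip_force":{"type":"number"}},"required":["deltas"]}

```bash
mkdir -p pics
cat > h.py <<'E'
import numpy as np,cv2
from scipy.spatial.transform import Rotation as R
from workcell import monitor,eyes
def ray(c,uv,V):
    Ki=np.linalg.inv(c['K']); T=np.linalg.inv(V)
    d=T[:3,:3]@(Ki@np.array([uv[0],uv[1],1.])); return T[:3,3],d
def onplane(c,uv,z,V=None):
    V=c['view'] if V is None else V
    o,d=ray(c,uv,V); return o+d*(z-o[2])/d[2]
def cloud(c):
    h,w=c['depth'].shape; u,v=np.meshgrid(np.arange(w),np.arange(h)); D=c['depth']
    P=np.stack([u*D,v*D,D],-1)@np.linalg.inv(c['K']).T
    T=np.linalg.inv(c['view']); return P@T[:3,:3].T+T[:3,3]
E
python3 - <<'E'
from h import *
s=monitor.read_state(); print(s)
for n in ['top','side']:
    c=eyes.read_camera(n); cv2.imwrite(f'pics/{n}0.png',c['frame'][:,:,::-1]); np.savez(f'{n}0.npz',**c); print(n,c['K'],c['view'])
E
```

```text
{'time': 0.0, 'q': array([-1.37887656e+00,  2.64791913e-01,  1.60540497e+00, -5.18949792e-06,
        1.27368083e+00, -3.69306328e-02]), 'joint_vel': array([ 6.99881212e-04,  1.85740544e-03,  7.09831278e-04, -5.61572207e-04,
        7.17207733e-04,  6.47826437e-05]), 'joint_torque': array([ 2.06096003e-03, -5.15115523e+01, -3.67311645e+01,  1.40962070e-04,
        1.29536324e-02,  1.32784945e-05]), 'tool_pos': array([ 0.1529738 , -0.6567281 ,  0.25191912]), 'tcp_rot': array([ 2.10102531,  0.24389758, -2.10140993]), 'wrist_force': array([-0.83594602,  0.45513465,  0.84295032]), 'torque': array([-0.0040496 , -0.00684461, -0.00675764]), 'width': 1.0001651892488936}
top [[347.0970499    0.         256.23697318]
 [  0.         347.0970499  191.44069941]
 [  0.           0.           1.        ]] [[ 0.01919445 -0.99979167 -0.0069418   0.02406333]
 [-0.98102929 -0.01749372 -0.19306863  0.6366077 ]
 [ 0.19290697  0.01051595 -0.9811607   0.67525348]
 [ 0.          0.          0.          1.        ]]
side [[408.14168129   0.         251.56200368]
 [  0.         408.14168129 187.55685699]
 [  0.           0.           1.        ]] [[ 0.8580338  -0.51357419  0.00442156 -0.51576696]
 [-0.30703126 -0.51982368 -0.79719204  0.29017924]
 [ 0.41171569  0.68266015 -0.60370962  0.48757549]
 [ 0.          0.          0.          1.        ]]
```

View pics/top0.png

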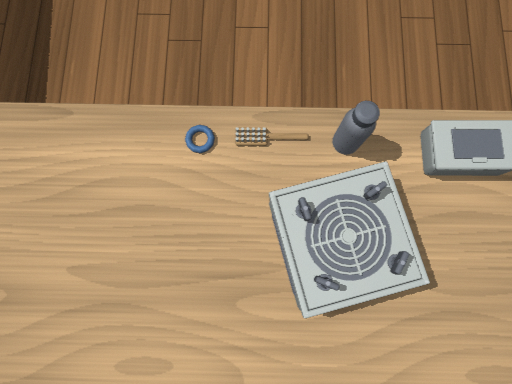

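View pics/side0.png

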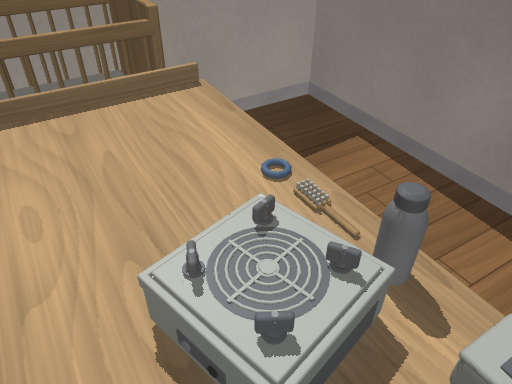

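```bash
cat > m.py <<'E'
from h import *
ct=dict(np.load('top0.npz')); cs=dict(np.load('side0.npz'))
P=cloud(ct)
# cleaner lip outline
m=((P[...,2]>0.085)&(P[...,2]<0.16)&(P[...,0]<0.72)&(P[...,1]<0.1)).astype(np.uint8)
m=cv2.morphologyEx(m,cv2.MORPH_OPEN,np.ones((5,5)))
cn=max(cv2.findContours(m,0,2)[0],key=cv2.contourArea)
ok=(m>0)&(P[...,2]>0.097)&(P[...,2]<0.112)
r=cv2.minAreaRect(P[ok][:,:2].astype(np.float32)*1000); print(r, np.median(P[ok][:,2]))
for n,c in (('top',ct),('side',cs)):
    Q=cloud(c); k=(Q[...,2]>0.130)&(Q[...,2]<0.16)&(np.hypot(Q[...,0]-r[0][0]/1e3,Q[...,1]-r[0][1]/1e3)<0.135)
    nl,l,st,ce=cv2.connectedComponentsWithStats(k.astype(np.uint8))
    for i in range(1,nl):
        if st[i,4]<15: continue
        q=Q[l==i]; z=q[:,2].max(); a=q[q[:,2]>z-0.005]
        print(n,st[i,4],ce[i],'zmax',z,'top98',np.percentile(q[:,2],90),cv2.minAreaRect(a[:,:2].astype(np.float32)*1000))
E
python3 m.py
```

```text
((542.1735229492188, -143.20803833007812), (250.192138671875, 249.813720703125), 16.073854446411133) 0.11022086880448978
top 170 [375.47058824 189.51176471] zmax 0.15122009683689752 top98 0.14992350490557693 ((628.1992797851562, -190.70315551757812), (11.165245056152344, 41.835243225097656), 33.04961013793945)
top 177 [304.74011299 208.57062147] zmax 0.15016914160722017 top98 0.14866639320659975 ((589.6767578125, -56.70642852783203), (41.8265380859375, 11.352917671203613), 18.208192825317383)
top 233 [400.07296137 262.08154506] zmax 0.1519452595023586 top98 0.1494506490724064 ((493.8775939941406, -229.51953125), (10.561554908752441, 42.3720817565918), 63.07975769042969)
top 182 [326.8021978 282.6978022] zmax 0.15134675008139453 top98 0.14868005703143175 ((455.94805908203125, -94.97549438476562), (42.12566375732422, 10.451622009277344), 69.64619445800781)
side 317 [263.14195584 206.06309148] zmax 0.14893468352190103 top98 0.14734271155497902 ((588.4034423828125, -53.4272575378418), (42.51021957397461, 12.231904983520508), 18.974315643310547)
side 333 [191.74474474 256.52252252] zmax 0.14940179018336314 top98 0.1478441218606159 ((454.81182861328125, -92.40692901611328), (43.27394485473633, 11.60120964050293), 69.69551849365234)
side 517 [343.42940039 252.2959381 ] zmax 0.1496970471182893 top98 0.14816701212295905 ((627.451171875, -187.81829833984375), (12.604707717895508, 42.51914978027344), 37.08634948730469)
side 674 [274.11127596 319.57418398] zmax 0.14998993245522801 top98 0.1481706924389566 ((493.5398864746094, -227.2474822998047), (11.810516357421875, 42.74028778076172), 61.00752258300781)
```

```bash
python3 - <<'E'
from h import *
for n,b in (('top',(265,160,430,320)),('side',(140,180,400,384))):
    c=np.load(f'{n}0.npz'); f=c['frame'][b[1]:b[3],b[0]:b[2],::-1]
    cv2.imwrite(f'pics/{n}0z.png',cv2.resize(f,None,fx=3 if n=='side' else 3.5,fy=3 if n=='side' else 3.5,interpolation=cv2.INTER_CUBIC)[:600,:800])
E
python3 - <<'E'
from h import *
np.set_printoptions(precision=4,suppress=True)
s=monitor.read_state(); c=eyes.read_camera('wrist'); print(c['K'],c['tool_from_camera'])
r=R.from_rotvec(s['tcp_rot']).as_matrix(); print(r)
yaw=np.degrees(np.arctan2(r[1,1],r[0,1])); print('jaw yaw',yaw, np.degrees(s['q']))
cv2.imwrite('pics/w0.png',c['frame'][:,:,::-1])
E
```

```text
[[320.4197   0.     263.9594]
 [  0.     320.4197 192.2404]
 [  0.       0.       1.    ]] [[ 0.0002 -0.285   0.9585 -0.121 ]
 [ 1.     -0.0002 -0.0003 -0.0009]
 [ 0.0003  0.9585  0.285  -0.0712]
 [ 0.      0.      0.      1.    ]]
[[-0.0004  0.2268 -0.9739]
 [ 0.002  -0.9739 -0.2268]
 [-1.     -0.0021 -0.0001]]
jaw yaw -76.8910955142327 [-79.005   15.1667  91.9754   0.0004  72.9767  -2.1141]
```

View pics/top0z.png

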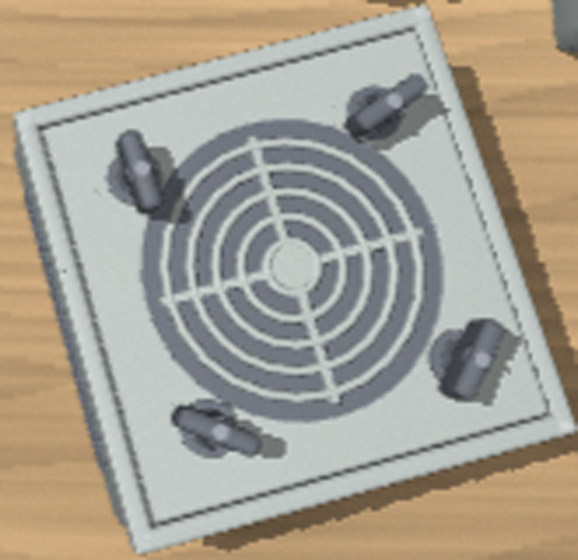

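View pics/w0.png

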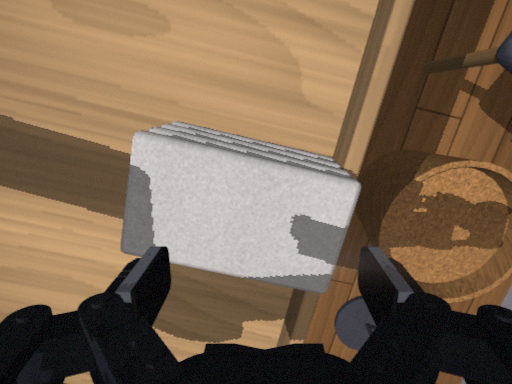

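Emit:
play_rows(
  deltas=[
    {"z": 60},
    {"x": 60, "y": 75, "z": 108},
    {"x": 120, "y": 150, "z": 108},
    {"x": 160, "y": 200, "z": 108},
    {"x": 200, "y": 250, "z": 108},
    {"x": 240, "y": 300, "z": 108},
    {"x": 280, "y": 350, "z": 108, "wz": 2},
    {"x": 320, "y": 430, "z": 108, "wz": 4},
    {"x": 357, "y": 505, "z": 108, "wz": 5, "fingers": 0},
    {"x": 357, "y": 505, "z": 108, "wz": 5, "fingers": 0},
    {"x": 357, "y": 505, "z": 108, "wz": 5, "fingers": 0},
    {"x": 357, "y": 505, "z": 108, "wz": 5, "fingers": 0},
    {"x": 357, "y": 505, "z": 108, "wz": 5, "fingers": 0},
  ],
)

```text
schema error: expected keys wx, wy, wz, x, y, z, fingers
```

```bash
cat >> h.py <<'E'
def wristcam():
    s=monitor.read_state(); c=eyes.read_camera('wrist')
    T=np.eye(4); T[:3,:3]=R.from_rotvec(s['tcp_rot']).as_matrix(); T[:3,3]=s['tool_pos']
    c['view']=np.linalg.inv(T@c['tool_from_camera']); return s,c
def knobs(c,lo=0.130,hi=0.16,name='',cx=(0.5417,-0.142)):
    Q=cloud(c); k=(Q[...,2]>lo)&(Q[...,2]<hi)&(np.hypot(Q[...,0]-cx[0],Q[...,1]-cx[1])<0.135)&(c['depth']>0)
    nl,l,st,ce=cv2.connectedComponentsWithStats(k.astype(np.uint8))
    for i in range(1,nl):
        if st[i,4]<60: continue
        q=Q[l==i]; z=np.percentile(q[:,2],98); a=q[q[:,2]>z-0.004]
        (x,y),(w,h),an=cv2.minAreaRect(a[:,:2].astype(np.float32)*1000)
        vx,vy,_,_=cv2.fitLine(a[:,:2].astype(np.float32),2,0,.01,.01).ravel()
        print(name,st[i,4],ce[i].round(),'z98 %.1f med %.1f'%(z*1e3,np.median(a[:,2])*1e3),'c %.1f %.1f'%(x,y),'wh %.1f %.1f'%(w,h),'yaw %.1f fit %.1f'%(an if w>h else an-90,np.degrees(np.arctan(vy/vx))))
E
python3 - <<'E'
from h import *
s,c=wristcam(); print(s['tool_pos'],s['width'],s['q'],s['torque'],s['wrist_force'])
cv2.imwrite('pics/w1.png',c['frame'][:,:,::-1]); np.savez('w1.npz',**c)
knobs(c)
Q=cloud(c); ok=(Q[...,2]>.09)&(Q[...,2]<.118)&(Q[...,0]>.4)&(c['depth']>0); print(np.median(Q[ok][:,2]))
for n in('top0','side0'):
    knobs(dict(np.load(n+'.npz')),name=n)
E
```

```text
[ 0.15301265 -0.65689048  0.25221768] 0.9979473367721227 [-1.37888053e+00  2.64614206e-01  1.60507384e+00  2.64108094e-05
  1.27367095e+00 -3.69339484e-02] [ 0.01533741 -0.02088085 -0.03776793] [-0.44640094 -0.64329115 -0.25901901]
nan
top0 170 [375. 190.] z98 150.6 med 148.6 c 628.4 -191.2 wh 10.7 40.8 yaw -55.8 fit -56.0
top0 177 [305. 209.] z98 149.5 med 147.6 c 589.7 -56.6 wh 41.8 11.2 yaw 18.2 fit 18.1
top0 233 [400. 262.] z98 150.5 med 148.2 c 494.1 -229.1 wh 11.2 42.4 yaw -27.7 fit -27.7
top0 182 [327. 283.] z98 150.1 med 147.7 c 455.8 -95.3 wh 42.7 10.5 yaw 69.6 fit 69.7
side0 317 [263. 206.] z98 148.0 med 146.6 c 588.4 -53.4 wh 42.5 12.2 yaw 19.0 fit 17.9
side0 333 [192. 257.] z98 148.4 med 146.8 c 454.8 -92.4 wh 43.3 11.6 yaw 69.7 fit 69.1
side0 517 [343. 252.] z98 148.8 med 147.4 c 627.5 -187.8 wh 12.5 42.5 yaw -52.9 fit -54.2
side0 674 [274. 320.] z98 148.9 med 147.2 c 493.5 -227.2 wh 11.8 42.7 yaw -29.0 fit -28.1
  return _methods._mean(a, axis=axis, dtype=dtype,
  ret = ret.dtype.type(ret / rcount)
```

Emit:
play_rows(
  deltas=[
    {"wx": 0, "wy": 0, "wz": 0, "x": 0, "y": 0, "z": 60, "fingers": 0},
    {"wx": 0, "wy": 0, "wz": 0, "x": 35, "y": 45, "z": 80, "fingers": 0},
    {"wx": 0, "wy": 0, "wz": 1, "x": 70, "y": 90, "z": 108, "fingers": 0},
    {"wx": 0, "wy": 0, "wz": 1, "x": 105, "y": 140, "z": 108, "fingers": 0},
    {"wx": 0, "wy": 0, "wz": 2, "x": 140, "y": 190, "z": 108, "fingers": 0},
    {"wx": 0, "wy": 0, "wz": 2, "x": 175, "y": 240, "z": 108, "fingers": 0},
    {"wx": 0, "wy": 0, "wz": 3, "x": 210, "y": 290, "z": 108, "fingers": 0},
    {"wx": 0, "wy": 0, "wz": 3, "x": 245, "y": 340, "z": 108, "fingers": 0},
    {"wx": 0, "wy": 0, "wz": 4, "x": 280, "y": 390, "z": 108, "fingers": 0},
    {"wx": 0, "wy": 0, "wz": 4, "x": 315, "y": 440, "z": 108, "fingers": 0},
    {"wx": 0, "wy": 0, "wz": 5, "x": 357, "y": 490, "z": 108, "fingers": 0},
    {"wx": 0, "wy": 0, "wz": 5, "x": 357, "y": 505, "z": 108, "fingers": 0},
    {"wx": 0, "wy": 0, "wz": 5, "x": 357, "y": 505, "z": 108, "fingers": 0},
    {"wx": 0, "wy": 0, "wz": 5, "x": 357, "y": 505, "z": 108, "fingers": 0},
  ],
  grip_force=60,
)

```text
time: 1.95
tool_pos: [0.5094, -0.1535, 0.3613]
tcp_rot: [2.051, 0.325, -2.052]
wrist_force: [0.1, 0.0, 0.2]
width: 0.505
```

Run:
```python
from h import *
np.set_printoptions(precision=4,suppress=True)
for i in range(2):
    s,c=wristcam(); print(s['time'],s['tool_pos'],s['width'],s['q'],s['torque'],s['wrist_force'])
cv2.imwrite('pics/w1.png',c['frame'][:,:,::-1]); np.savez('w1.npz',**c)
knobs(c)
Q=cloud(c); ok=(Q[...,2]>.09)&(Q[...,2]<.118)&(Q[...,0]>.4)&(c['depth']>0); print(np.median(Q[ok][:,2]))
```

```text
1.95 [ 0.5094 -0.1535  0.3613] 0.5051785409090666 [-0.339  -0.0579  1.7608 -0.0008  1.4387  0.9169] [0.0402 0.0447 0.0627] [0.0573 0.0407 0.2073]
2.0 [ 0.5093 -0.1538  0.3613] 0.49824459841977553 [-0.3396 -0.0579  1.7607 -0.0007  1.4387  0.9171] [-0.0314  0.013   0.0049] [-1.0006 -1.1246  0.3199]
 705 [193.  60.] z98 148.9 med 147.2 c 588.1 -53.6 wh 42.7 11.8 yaw 18.2 fit 18.5
 629 [334.  65.] z98 149.8 med 148.1 c 626.6 -187.3 wh 11.3 42.6 yaw -55.1 fit -54.9
 571 [197. 194.] z98 149.0 med 147.3 c 453.8 -92.4 wh 42.4 11.5 yaw 68.7 fit 69.1
 564 [322. 198.] z98 149.7 med 148.0 c 492.7 -225.9 wh 11.3 42.8 yaw -28.1 fit -28.2
0.1109138829111403
```

View pics/w1.png

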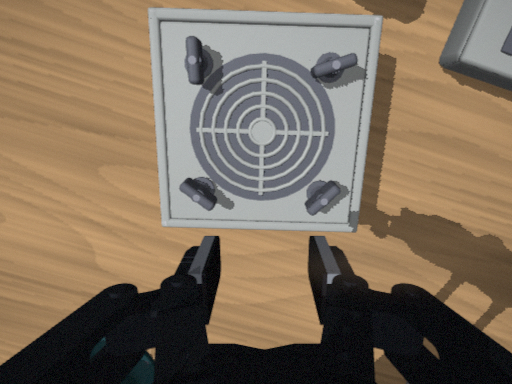

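Emit:
play_rows(
  deltas=[
    {"wx": 0, "wy": 0, "wz": 0, "x": 30, "y": 40, "z": -30, "fingers": 0},
    {"wx": 0, "wy": 0, "wz": 0, "x": 60, "y": 75, "z": -80, "fingers": 0},
    {"wx": 0, "wy": 0, "wz": 0, "x": 79, "y": 100, "z": -130, "fingers": 0},
    {"wx": 0, "wy": 0, "wz": 0, "x": 79, "y": 100, "z": -170, "fingers": 0},
    {"wx": 0, "wy": 0, "wz": 0, "x": 79, "y": 100, "z": -170, "fingers": 0},
    {"wx": 0, "wy": 0, "wz": 0, "x": 79, "y": 100, "z": -170, "fingers": 0},
    {"wx": 0, "wy": 0, "wz": 0, "x": 79, "y": 100, "z": -170, "fingers": 0},
  ],
)

```text
time: 2.92
tool_pos: [0.5907, -0.0535, 0.1945]
tcp_rot: [2.056, 0.324, -2.046]
wrist_force: [0.4, 0.2, -0.1]
width: 0.501
```

```bash
cat >> h.py <<'E'
np.set_printoptions(precision=4,suppress=True)
def st(n=3):
    X=[]
    for i in range(n):
        s=monitor.read_state(); r=R.from_rotvec(s['tcp_rot']).as_matrix()
        X.append([*(s['tool_pos']*1e3),np.degrees(np.arctan2(r[1,1],r[0,1])),s['joint_torque'][5],s['torque'][2],*s['wrist_force'],np.degrees(s['q'][5]),s['width']*85])
        if i<n-1: eyes.read_camera('top')
    X=np.array(X); 
    print('t',s['time'],'pos',X[:,:3].mean(0).round(2),'jaw %.2f tau6 %.4f'%tuple(X[:,3:5].mean(0)),'last tau6 %.4f'%X[-1,4],'Tz %.4f sd %.4f'%(X[:,5].mean(),X[:,5].std()),'F',X[:,6:9].mean(0).round(1),'q6 %.1f w %.1f'%tuple(X[-1,9:]),'tilt',r[:,0].round(4))
E
python3 -c "
from h import *
st()"
```

```text
t 3.025 pos [590.59 -53.33 194.24] jaw -71.95 tau6 -0.0009 last tau6 -0.0007 Tz -0.0359 sd 0.0357 F [ 0.2 -0.   0.2] q6 64.4 w 42.5 tilt [ 0.0043 -0.0006 -1.    ]
```

Emit:
play_rows(
  deltas=[
    {"wx": 0, "wy": 0, "wz": 0.2, "x": -2.2, "y": -0.2, "z": -20, "fingers": 0},
    {"wx": 0, "wy": 0, "wz": 0.2, "x": -2.2, "y": -0.2, "z": -54, "fingers": 0},
    {"wx": 0, "wy": 0, "wz": 0.2, "x": -2.2, "y": -0.2, "z": -54, "fingers": 0},
    {"wx": 0, "wy": 0, "wz": 0.2, "x": -2.2, "y": -0.2, "z": -54, "fingers": 0},
  ],
)

```text
time: 3.52
tool_pos: [0.5869, -0.0526, 0.1374]
tcp_rot: [2.049, 0.33, -2.049]
wrist_force: [0.9, -0.4, -0.5]
width: 0.499
```

```bash
python3 -c "
from h import *
st(2)
s,c=wristcam();cv2.imwrite('pics/w2.png',c['frame'][:,:,::-1])"
```

```text
t 3.575 pos [587.24 -52.64 137.77] jaw -71.69 tau6 -0.0007 last tau6 -0.0006 Tz 0.0312 sd 0.0053 F [ 0.4 -0.   0.1] q6 64.1 w 42.7 tilt [ 0.0014 -0.0002 -1.    ]
```

View pics/w2.png

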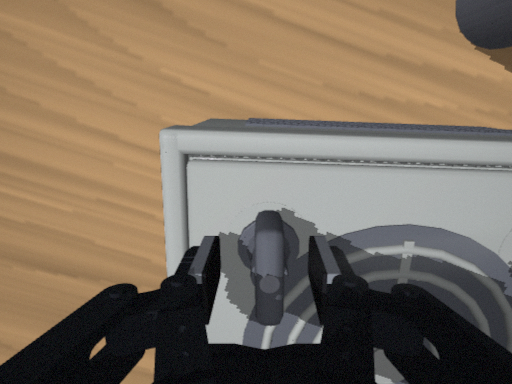

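Emit:
play_rows(
  deltas=[
    {"wx": 0, "wy": 0, "wz": 0, "x": 1.0, "y": -0.6, "z": 4, "fingers": 0},
    {"wx": 0, "wy": 0, "wz": 0, "x": 1.0, "y": -0.6, "z": 4, "fingers": 0},
    {"wx": 0, "wy": 0, "wz": 0, "x": 1.0, "y": -0.6, "z": 4, "fingers": 0.9},
    {"wx": 0, "wy": 0, "wz": 0, "x": 1.0, "y": -0.6, "z": 4, "fingers": 0.9},
    {"wx": 0, "wy": 0, "wz": 0, "x": 1.0, "y": -0.6, "z": 4, "fingers": 0.9},
    {"wx": 0, "wy": 0, "wz": 0, "x": 1.0, "y": -0.6, "z": 4, "fingers": 0.9},
    {"wx": 0, "wy": 0, "wz": 0, "x": 1.0, "y": -0.6, "z": 4, "fingers": 0.9},
  ],
  grip_force=60,
)

```text
time: 4.5
tool_pos: [0.5883, -0.0542, 0.1417]
tcp_rot: [2.049, 0.328, -2.047]
wrist_force: [0.5, -5.7, 1.7]
width: 0.13
```

```bash
python3 -c "
from h import *
st(4)
s,c=wristcam();cv2.imwrite('pics/w3.png',c['frame'][:,:,::-1])"
```

```text
t 4.65 pos [588.31 -54.23 141.71] jaw -71.69 tau6 0.0007 last tau6 0.0007 Tz -0.0082 sd 0.0249 F [ 0.5 -5.4  1.8] q6 64.1 w 10.6 tilt [ 0.001  -0.0016 -1.    ]
```

View pics/w3.png

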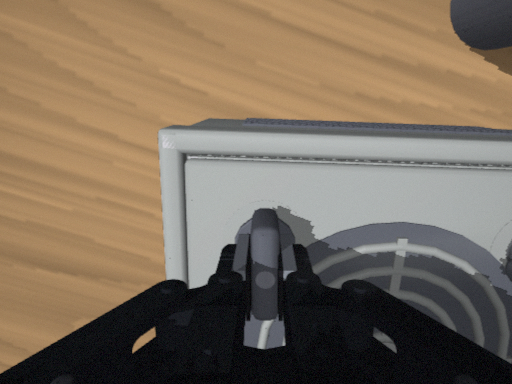

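Emit:
play_rows(
  deltas=[
    {"wx": 0, "wy": 0, "wz": -6, "x": 0, "y": -0.7, "z": -0.1, "fingers": 0.9},
    {"wx": 0, "wy": 0, "wz": -12, "x": 0, "y": -0.7, "z": -0.4, "fingers": 0.9},
    {"wx": 0, "wy": 0, "wz": -18, "x": 0, "y": -0.7, "z": -0.7, "fingers": 0.9},
    {"wx": 0, "wy": 0, "wz": -24, "x": 0, "y": -0.7, "z": -0.9, "fingers": 0.9},
    {"wx": 0, "wy": 0, "wz": -30, "x": 0, "y": -0.7, "z": -1.2, "fingers": 0.9},
    {"wx": 0, "wy": 0, "wz": -36, "x": 0, "y": -0.7, "z": -1.4, "fingers": 0.9},
    {"wx": 0, "wy": 0, "wz": -42, "x": 0, "y": -0.7, "z": -1.7, "fingers": 0.9},
    {"wx": 0, "wy": 0, "wz": -42, "x": 0, "y": -0.7, "z": -1.7, "fingers": 0.9},
    {"wx": 0, "wy": 0, "wz": -42, "x": 0, "y": -0.7, "z": -1.7, "fingers": 0.9},
  ],
)

```text
time: 5.82
tool_pos: [0.5884, -0.0535, 0.1401]
tcp_rot: [-1.995, 0.415, 1.993]
wrist_force: [1.5, -0.0, 3.5]
width: 0.126
```

```bash
python3 -c "
from h import *
st(4)"
```

```text
t 5.975 pos [588.44 -53.48 140.08] jaw -113.62 tau6 0.2026 last tau6 0.2030 Tz 0.1981 sd 0.0290 F [1.  0.9 4.2] q6 106.0 w 10.8 tilt [ 0.0013  0.0006 -1.    ]
```

Emit:
play_rows(
  deltas=[
    {"wx": 0, "wy": 0, "wz": -6, "x": 0, "y": 0, "z": -0.3, "fingers": 0.9},
    {"wx": 0, "wy": 0, "wz": -11.6, "x": 0, "y": 0, "z": -0.6, "fingers": 0.9},
    {"wx": 0, "wy": 0, "wz": -11.6, "x": 0, "y": 0, "z": -0.6, "fingers": 0.9},
    {"wx": 0, "wy": 0, "wz": -11.6, "x": 0, "y": 0, "z": -0.6, "fingers": 0.9},
  ],
)

```text
time: 6.48
tool_pos: [0.5886, -0.0533, 0.1396]
tcp_rot: [-1.871, 0.592, 1.869]
wrist_force: [2.3, 2.8, 5.7]
width: 0.126
```

```bash
python3 -c "
from h import *
st(3)"
```

```text
t 6.575 pos [588.58 -53.31 139.57] jaw -125.20 tau6 0.2173 last tau6 0.2151 Tz 0.1961 sd 0.0284 F [1.9 3.  5.3] q6 117.5 w 11.0 tilt [ 0.0016  0.0009 -1.    ]
```

Emit:
play_rows(
  deltas=[
    {"wx": 0, "wy": 0, "wz": 0, "x": 0, "y": 0, "z": 0, "fingers": 0},
    {"wx": 0, "wy": 0, "wz": 0, "x": 0, "y": 0, "z": 0, "fingers": 0},
    {"wx": 0, "wy": 0, "wz": 4, "x": 0, "y": 0, "z": 2, "fingers": 0},
    {"wx": 0, "wy": 0, "wz": 4, "x": 0, "y": 0, "z": 30, "fingers": 0},
    {"wx": 0, "wy": 0, "wz": 10, "x": 0, "y": 0, "z": 50, "fingers": 0},
    {"wx": 0, "wy": 0, "wz": 20, "x": -8, "y": -15, "z": 60, "fingers": 0},
    {"wx": 0, "wy": 0, "wz": 30, "x": -16, "y": -30, "z": 60, "fingers": 0},
    {"wx": 0, "wy": 0, "wz": 40, "x": -24, "y": -45, "z": 60, "fingers": 0},
    {"wx": 0, "wy": 0, "wz": 50, "x": -32, "y": -60, "z": 60, "fingers": 0},
    {"wx": 0, "wy": 0, "wz": 60, "x": -40, "y": -75, "z": 60, "fingers": 0},
    {"wx": 0, "wy": 0, "wz": 70, "x": -48, "y": -90, "z": 60, "fingers": 0},
    {"wx": 0, "wy": 0, "wz": 80, "x": -56, "y": -105, "z": 60, "fingers": 0},
    {"wx": 0, "wy": 0, "wz": 90, "x": -64, "y": -120, "z": 60, "fingers": 0},
    {"wx": 0, "wy": 0, "wz": 100, "x": -72, "y": -135, "z": 60, "fingers": 0},
  ],
)

```text
time: 8.32
tool_pos: [0.5147, -0.1893, 0.198]
tcp_rot: [1.521, 0.972, -1.524]
wrist_force: [0.4, -0.3, 0.4]
width: 0.502
```

```bash
python3 -c "
from h import *
st(1)"
```

```text
t 8.325 pos [ 514.71 -189.34  198.03] jaw -24.95 tau6 1.7170 last tau6 1.7170 Tz 0.0555 sd 0.0000 F [ 0.4 -0.3  0.4] q6 2.2 w 42.7 tilt [-0.002   0.0005 -1.    ]
```

Emit:
play_rows(
  deltas=[
    {"wx": 0, "wy": 0, "wz": 10, "x": -8, "y": -12, "z": 0, "fingers": 0},
    {"wx": 0, "wy": 0, "wz": 20, "x": -16, "y": -24, "z": 0, "fingers": 0},
    {"wx": 0, "wy": 0, "wz": 30, "x": -23, "y": -37.4, "z": 0, "fingers": 0},
    {"wx": 0, "wy": 0, "wz": 40, "x": -23, "y": -37.4, "z": 0, "fingers": 0},
    {"wx": 0, "wy": 0, "wz": 50, "x": -23, "y": -37.4, "z": 0, "fingers": 0},
    {"wx": 0, "wy": 0, "wz": 60, "x": -23, "y": -37.4, "z": 0, "fingers": 0},
    {"wx": 0, "wy": 0, "wz": 70, "x": -23, "y": -37.4, "z": 0, "fingers": 0},
    {"wx": 0, "wy": 0, "wz": 80, "x": -23, "y": -37.4, "z": -10, "fingers": 0},
    {"wx": 0, "wy": 0, "wz": 87, "x": -23, "y": -37.4, "z": -20, "fingers": 0},
    {"wx": 0, "wy": 0, "wz": 87, "x": -23, "y": -37.4, "z": -20, "fingers": 0},
    {"wx": 0, "wy": 0, "wz": 87, "x": -23, "y": -37.4, "z": -20, "fingers": 0},
  ],
)

```text
time: 9.7
tool_pos: [0.4926, -0.2263, 0.1788]
tcp_rot: [0.389, 1.536, -0.389]
wrist_force: [-0.6, 0.4, 0.9]
width: 0.496
```

```bash
python3 -c "
from h import *
st(2)
s,c=wristcam();knobs(c);cv2.imwrite('pics/w4.png',c['frame'][:,:,::-1])"
```

```text
t 9.75 pos [ 492.77 -226.39  179.01] jaw 61.61 tau6 0.0047 last tau6 0.0116 Tz -0.0122 sd 0.0101 F [-0.5  0.3  0.7] q6 -88.9 w 42.4 tilt [ 0.     -0.0002 -1.    ]
 2750 [469.  45.] z98 149.1 med 147.4 c 451.7 -98.6 wh 32.5 11.8 yaw 68.9 fit 68.9
 1947 [263. 238.] z98 149.4 med 147.9 c 492.6 -227.2 wh 11.7 42.7 yaw -26.8 fit -27.8
 63 [432. 351.] z98 139.8 med 137.4 c 614.3 -170.9 wh 3.8 1.2 yaw 35.0 fit 29.2
 89 [399. 380.] z98 140.1 med 138.2 c 624.2 -195.5 wh 1.3 4.7 yaw -34.5 fit -30.1
```

View pics/w4.png

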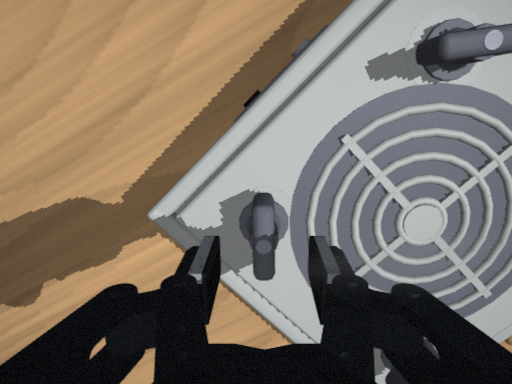

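Emit:
play_rows(
  deltas=[
    {"wx": 0, "wy": 0, "wz": 0.3, "x": 0, "y": -0.4, "z": -36, "fingers": 0},
    {"wx": 0, "wy": 0, "wz": 0.3, "x": 0, "y": -0.4, "z": -36, "fingers": 0},
    {"wx": 0, "wy": 0, "wz": 0.3, "x": 0, "y": -0.4, "z": -36, "fingers": 0.4},
    {"wx": 0, "wy": 0, "wz": 0.3, "x": 0, "y": -0.4, "z": -36, "fingers": 0.9},
    {"wx": 0, "wy": 0, "wz": 0.3, "x": 0, "y": -0.4, "z": -36, "fingers": 0.9},
    {"wx": 0, "wy": 0, "wz": 0.3, "x": 0, "y": -0.4, "z": -36, "fingers": 0.9},
    {"wx": 0, "wy": 0, "wz": 0.3, "x": 0, "y": -0.4, "z": -36, "fingers": 0.9},
  ],
)

```text
time: 10.68
tool_pos: [0.4938, -0.2273, 0.1446]
tcp_rot: [0.382, 1.534, -0.383]
wrist_force: [-0.1, -0.8, 6.5]
width: 0.124
```

```bash
python3 -c "
from h import *
st(3)"
```

```text
t 10.775 pos [ 493.8  -227.27  144.57] jaw 62.01 tau6 0.0102 last tau6 0.0103 Tz -0.0003 sd 0.0304 F [-0.4 -0.2  6.6] q6 -89.3 w 10.9 tilt [ 0.0022 -0.0013 -1.    ]
```

Emit:
play_rows(
  deltas=[
    {"wx": 0, "wy": 0, "wz": -6, "x": 0, "y": 0, "z": -1, "fingers": 0.9},
    {"wx": 0, "wy": 0, "wz": -12, "x": 0, "y": 0, "z": -1.5, "fingers": 0.9},
    {"wx": 0, "wy": 0, "wz": -18, "x": 0, "y": 0, "z": -2, "fingers": 0.9},
    {"wx": 0, "wy": 0, "wz": -24, "x": 0, "y": 0, "z": -2.3, "fingers": 0.9},
    {"wx": 0, "wy": 0, "wz": -30, "x": 0, "y": 0, "z": -2.5, "fingers": 0.9},
    {"wx": 0, "wy": 0, "wz": -36, "x": 0, "y": 0, "z": -2.8, "fingers": 0.9},
    {"wx": 0, "wy": 0, "wz": -42, "x": 0, "y": 0, "z": -3, "fingers": 0.9},
    {"wx": 0, "wy": 0, "wz": -48, "x": 0, "y": 0, "z": -3.3, "fingers": 0.9},
    {"wx": 0, "wy": 0, "wz": -53.5, "x": 0, "y": 0, "z": -3.5, "fingers": 0.9},
    {"wx": 0, "wy": 0, "wz": -53.5, "x": 0, "y": 0, "z": -3.5, "fingers": 0.9},
    {"wx": 0, "wy": 0, "wz": -53.5, "x": 0, "y": 0, "z": -3.5, "fingers": 0.9},
  ],
)

```text
time: 12.15
tool_pos: [0.4943, -0.2271, 0.1423]
tcp_rot: [1.099, 1.273, -1.097]
wrist_force: [-2.6, 2.3, 12.3]
width: 0.125
```

```bash
python3 -c "
from h import *
st(3)"
```

```text
t 12.25 pos [ 494.29 -227.07  142.31] jaw 8.53 tau6 0.1914 last tau6 0.1898 Tz 0.2097 sd 0.0248 F [-2.8  2.1 12.2] q6 -35.9 w 11.0 tilt [ 0.0031 -0.0012 -1.    ]
```

Emit:
play_rows(
  deltas=[
    {"wx": 0, "wy": 0, "wz": 0, "x": 0, "y": 0, "z": 0, "fingers": 0},
    {"wx": 0, "wy": 0, "wz": 0, "x": 0, "y": 0, "z": 0, "fingers": 0},
    {"wx": 0, "wy": 0, "wz": 3.5, "x": 0, "y": 0, "z": 2, "fingers": 0},
    {"wx": 0, "wy": 0, "wz": 3.5, "x": 0, "y": 0, "z": 30, "fingers": 0},
    {"wx": 0, "wy": 0, "wz": 8, "x": 20, "y": 6, "z": 50, "fingers": 0},
    {"wx": 0, "wy": 0, "wz": 16, "x": 60, "y": 18, "z": 50, "fingers": 0},
    {"wx": 0, "wy": 0, "wz": 22, "x": 100, "y": 30, "z": 50, "fingers": 0},
    {"wx": 0, "wy": 0, "wz": 26.5, "x": 133, "y": 39, "z": 40, "fingers": 0},
    {"wx": 0, "wy": 0, "wz": 26.5, "x": 133, "y": 39, "z": 40, "fingers": 0},
    {"wx": 0, "wy": 0, "wz": 26.5, "x": 133, "y": 39, "z": 40, "fingers": 0},
    {"wx": 0, "wy": 0, "wz": 26.5, "x": 133, "y": 39, "z": 40, "fingers": 0},
  ],
)

```text
time: 13.62
tool_pos: [0.625, -0.188, 0.1795]
tcp_rot: [0.749, 1.438, -0.749]
wrist_force: [0.2, 0.5, -0.2]
width: 0.499
```

```bash
python3 -c "
from h import *
st(2)
s,c=wristcam();knobs(c);cv2.imwrite('pics/w5.png',c['frame'][:,:,::-1])"
```

```text
t 13.675 pos [ 625.03 -188.08  179.58] jaw 34.95 tau6 0.0024 last tau6 0.0022 Tz -0.0108 sd 0.0067 F [ 0.   0.3 -0.1] q6 -53.9 w 42.8 tilt [-0.0001 -0.0001 -1.    ]
 455 [380.   7.] z98 145.6 med 143.7 c 604.5 -65.5 wh 11.9 4.2 yaw 34.5 fit 36.3
 2759 [ 17. 154.] z98 147.0 med 145.3 c 496.8 -224.7 wh 10.3 42.8 yaw -67.2 fit -72.7
 1923 [269. 238.] z98 149.6 med 148.0 c 626.8 -187.6 wh 11.5 42.4 yaw -55.4 fit -54.9
```

View pics/w5.png

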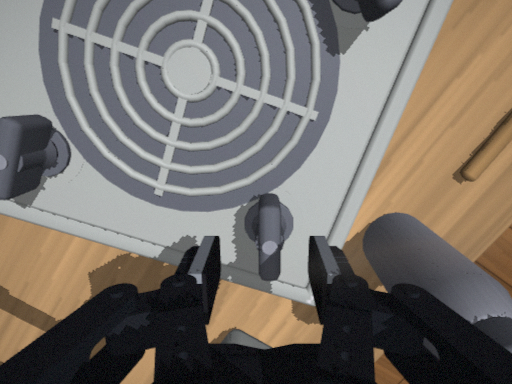

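Emit:
play_rows(
  deltas=[
    {"wx": 0, "wy": 0, "wz": 0, "x": 1.8, "y": 0.2, "z": -36, "fingers": 0},
    {"wx": 0, "wy": 0, "wz": 0, "x": 1.8, "y": 0.2, "z": -37, "fingers": 0},
    {"wx": 0, "wy": 0, "wz": 0, "x": 1.8, "y": 0.2, "z": -37, "fingers": 0.4},
    {"wx": 0, "wy": 0, "wz": 0, "x": 1.8, "y": 0.2, "z": -37, "fingers": 0.9},
    {"wx": 0, "wy": 0, "wz": 0, "x": 1.8, "y": 0.2, "z": -37, "fingers": 0.9},
    {"wx": 0, "wy": 0, "wz": 0, "x": 1.8, "y": 0.2, "z": -37, "fingers": 0.9},
    {"wx": 0, "wy": 0, "wz": 0, "x": 1.8, "y": 0.2, "z": -37, "fingers": 0.9},
  ],
)

```text
time: 14.6
tool_pos: [0.6284, -0.188, 0.1442]
tcp_rot: [0.748, 1.436, -0.748]
wrist_force: [-0.9, -0.7, 6.7]
width: 0.125
```

```bash
python3 -c "
from h import *
st(3)"
```

```text
t 14.7 pos [ 628.43 -187.93  144.16] jaw 35.01 tau6 0.0054 last tau6 0.0054 Tz 0.0161 sd 0.0381 F [-1.8 -0.4  6. ] q6 -53.8 w 11.1 tilt [ 0.002 -0.001 -1.   ]
```

Emit:
play_rows(
  deltas=[
    {"wx": 0, "wy": 0, "wz": -6, "x": 0, "y": 0, "z": -0.2, "fingers": 0.9},
    {"wx": 0, "wy": 0, "wz": -12, "x": 0, "y": 0, "z": -0.5, "fingers": 0.9},
    {"wx": 0, "wy": 0, "wz": -18, "x": 0, "y": 0, "z": -0.7, "fingers": 0.9},
    {"wx": 0, "wy": 0, "wz": -24, "x": 0, "y": 0, "z": -1, "fingers": 0.9},
    {"wx": 0, "wy": 0, "wz": -30, "x": 0, "y": 0, "z": -1.2, "fingers": 0.9},
    {"wx": 0, "wy": 0, "wz": -36, "x": 0, "y": 0, "z": -1.5, "fingers": 0.9},
    {"wx": 0, "wy": 0, "wz": -42, "x": 0, "y": 0, "z": -1.8, "fingers": 0.9},
    {"wx": 0, "wy": 0, "wz": -48, "x": 0, "y": 0, "z": -2.1, "fingers": 0.9},
    {"wx": 0, "wy": 0, "wz": -53.4, "x": 0, "y": 0, "z": -2.3, "fingers": 0.9},
    {"wx": 0, "wy": 0, "wz": -53.4, "x": 0, "y": 0, "z": -2.3, "fingers": 0.9},
    {"wx": 0, "wy": 0, "wz": -53.4, "x": 0, "y": 0, "z": -2.3, "fingers": 0.9},
  ],
)

```text
time: 16.08
tool_pos: [0.629, -0.1879, 0.142]
tcp_rot: [1.442, 1.037, -1.439]
wrist_force: [-0.7, -0.9, 5.9]
width: 0.125
```

```bash
python3 -c "
from h import *
st(3)"
```

```text
t 16.175 pos [ 629.   -187.89  142.03] jaw -18.36 tau6 0.1936 last tau6 0.1920 Tz 0.1859 sd 0.0155 F [-0.3 -0.4  5.3] q6 -0.4 w 11.2 tilt [ 0.0033 -0.0012 -1.    ]
```

Emit:
play_rows(
  deltas=[
    {"wx": 0, "wy": 0, "wz": 0, "x": 0, "y": 0, "z": 0, "fingers": 0},
    {"wx": 0, "wy": 0, "wz": 0, "x": 0, "y": 0, "z": 0, "fingers": 0},
    {"wx": 0, "wy": 0, "wz": 3.5, "x": 0, "y": 0, "z": 2, "fingers": 0},
    {"wx": 0, "wy": 0, "wz": 3.5, "x": 0, "y": 0, "z": 30, "fingers": 0},
    {"wx": 0, "wy": 0, "wz": 1, "x": -20, "y": 11, "z": 50, "fingers": 0},
    {"wx": 0, "wy": 0, "wz": -2, "x": -60, "y": 33, "z": 50, "fingers": 0},
    {"wx": 0, "wy": 0, "wz": -2.4, "x": -100, "y": 55, "z": 50, "fingers": 0},
    {"wx": 0, "wy": 0, "wz": -2.4, "x": -140, "y": 77, "z": 50, "fingers": 0},
    {"wx": 0, "wy": 0, "wz": -2.4, "x": -173, "y": 95.7, "z": 40, "fingers": 0},
    {"wx": 0, "wy": 0, "wz": -2.4, "x": -173, "y": 95.7, "z": 40, "fingers": 0},
    {"wx": 0, "wy": 0, "wz": -2.4, "x": -173, "y": 95.7, "z": 40, "fingers": 0},
    {"wx": 0, "wy": 0, "wz": -2.4, "x": -173, "y": 95.7, "z": 40, "fingers": 0},
  ],
)

```text
time: 17.68
tool_pos: [0.456, -0.0923, 0.1808]
tcp_rot: [1.472, 1.014, -1.47]
wrist_force: [-0.1, -0.4, -0.2]
width: 0.498
```

```bash
python3 -c "
from h import *
st(2)
s,c=wristcam();knobs(c);cv2.imwrite('pics/w6.png',c['frame'][:,:,::-1])"
```

```text
t 17.725 pos [455.93 -92.32 180.69] jaw -20.81 tau6 -0.0007 last tau6 -0.0007 Tz 0.0088 sd 0.0288 F [ 0.6 -0.2 -0.1] q6 6.3 w 42.5 tilt [ 0.001  -0.0003 -1.    ]
 2185 [479.  72.] z98 146.6 med 144.9 c 580.5 -49.3 wh 11.7 28.0 yaw -30.6 fit -33.8
 1885 [263. 235.] z98 148.8 med 147.3 c 453.7 -91.9 wh 42.7 11.6 yaw 68.6 fit 69.3
 434 [384. 373.] z98 145.7 med 144.1 c 490.7 -207.9 wh 6.1 12.8 yaw -26.6 fit -23.2
```

View pics/w6.png

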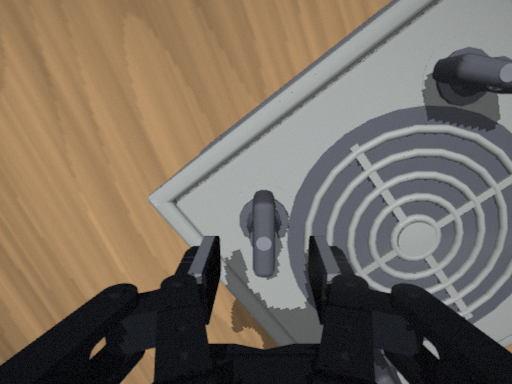

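Emit:
play_rows(
  deltas=[
    {"wx": 0, "wy": 0, "wz": 0, "x": -1.9, "y": 0.2, "z": -36, "fingers": 0},
    {"wx": 0, "wy": 0, "wz": 0, "x": -1.9, "y": 0.2, "z": -39, "fingers": 0},
    {"wx": 0, "wy": 0, "wz": 0, "x": -1.9, "y": 0.2, "z": -39, "fingers": 0.4},
    {"wx": 0, "wy": 0, "wz": 0, "x": -1.9, "y": 0.2, "z": -39, "fingers": 0.9},
    {"wx": 0, "wy": 0, "wz": 0, "x": -1.9, "y": 0.2, "z": -39, "fingers": 0.9},
    {"wx": 0, "wy": 0, "wz": 0, "x": -1.9, "y": 0.2, "z": -39, "fingers": 0.9},
    {"wx": 0, "wy": 0, "wz": 0, "x": -1.9, "y": 0.2, "z": -39, "fingers": 0.9},
  ],
)

```text
time: 18.65
tool_pos: [0.4551, -0.0924, 0.1427]
tcp_rot: [1.473, 1.01, -1.467]
wrist_force: [5.9, -1.2, -3.1]
width: 0.13
```

```bash
python3 -c "
from h import *
st(3)"
```

```text
t 18.75 pos [455.09 -92.39 142.66] jaw -20.79 tau6 0.0039 last tau6 0.0039 Tz 0.0121 sd 0.0304 F [ 5.3 -2.  -4. ] q6 6.3 w 10.9 tilt [ 0.0054 -0.0017 -1.    ]
```

Emit:
play_rows(
  deltas=[
    {"wx": 0, "wy": 0, "wz": -6, "x": 0.5, "y": 0, "z": -0.2, "fingers": 0.9},
    {"wx": 0, "wy": 0, "wz": -12, "x": 0.5, "y": 0, "z": -0.5, "fingers": 0.9},
    {"wx": 0, "wy": 0, "wz": -18, "x": 0.5, "y": 0, "z": -0.7, "fingers": 0.9},
    {"wx": 0, "wy": 0, "wz": -24, "x": 0.5, "y": 0, "z": -1, "fingers": 0.9},
    {"wx": 0, "wy": 0, "wz": -30, "x": 0.5, "y": 0, "z": -1.2, "fingers": 0.9},
    {"wx": 0, "wy": 0, "wz": -36, "x": 0.5, "y": 0, "z": -1.5, "fingers": 0.9},
    {"wx": 0, "wy": 0, "wz": -42, "x": 0.5, "y": 0, "z": -1.8, "fingers": 0.9},
    {"wx": 0, "wy": 0, "wz": -48, "x": 0.5, "y": 0, "z": -2.1, "fingers": 0.9},
    {"wx": 0, "wy": 0, "wz": -53.4, "x": 0.5, "y": 0, "z": -2.3, "fingers": 0.9},
    {"wx": 0, "wy": 0, "wz": -53.4, "x": 0.5, "y": 0, "z": -2.3, "fingers": 0.9},
    {"wx": 0, "wy": 0, "wz": -53.4, "x": 0.5, "y": 0, "z": -2.3, "fingers": 0.9},
  ],
)

```text
time: 20.12
tool_pos: [0.4557, -0.0927, 0.1405]
tcp_rot: [2.077, 0.285, -2.066]
wrist_force: [3.9, -4.1, -3.5]
width: 0.127
```

```bash
python3 -c "
from h import *
st(3)"
```

```text
t 20.225 pos [455.66 -92.69 140.53] jaw -74.14 tau6 0.2246 last tau6 0.2231 Tz 0.2244 sd 0.0096 F [ 4.5 -3.4 -3.5] q6 59.7 w 11.1 tilt [ 0.0055 -0.0025 -1.    ]
```

Emit:
play_rows(
  deltas=[
    {"wx": 0, "wy": 0, "wz": -4, "x": 0, "y": 0, "z": -0.2, "fingers": 0.9},
    {"wx": 0, "wy": 0, "wz": -8, "x": 0, "y": 0, "z": -0.4, "fingers": 0.9},
    {"wx": 0, "wy": 0, "wz": -12, "x": 0, "y": 0, "z": -0.6, "fingers": 0.9},
    {"wx": 0, "wy": 0, "wz": -12, "x": 0, "y": 0, "z": -0.6, "fingers": 0.9},
    {"wx": 0, "wy": 0, "wz": -12, "x": 0, "y": 0, "z": -0.6, "fingers": 0.9},
  ],
)

```text
time: 20.85
tool_pos: [0.4557, -0.0928, 0.1401]
tcp_rot: [2.192, 0.07, -2.18]
wrist_force: [3.5, -3.1, -1.8]
width: 0.13
```

```bash
python3 -c "
from h import *
st(1)"
```

```text
t 20.85 pos [455.73 -92.83 140.09] jaw -86.14 tau6 0.2403 last tau6 0.2403 Tz 0.2469 sd 0.0000 F [ 3.5 -3.1 -1.8] q6 71.6 w 11.0 tilt [ 0.0056 -0.0027 -1.    ]
```

Emit:
play_rows(
  deltas=[
    {"wx": 0, "wy": 0, "wz": -4, "x": 0, "y": 0, "z": -0.2, "fingers": 0.9},
    {"wx": 0, "wy": 0, "wz": -8, "x": 0, "y": 0, "z": -0.4, "fingers": 0.9},
    {"wx": 0, "wy": 0, "wz": -8, "x": 0, "y": 0, "z": -0.4, "fingers": 0.9},
    {"wx": 0, "wy": 0, "wz": -8, "x": 0, "y": 0, "z": -0.4, "fingers": 0.9},
  ],
)

```text
time: 21.35
tool_pos: [0.4558, -0.0929, 0.1398]
tcp_rot: [-2.192, 0.082, 2.18]
wrist_force: [4.4, -3.8, -2.1]
width: 0.125
```

```bash
python3 -c "
from h import *
st(1)"
```

```text
t 21.35 pos [455.76 -92.9  139.79] jaw -94.13 tau6 0.2491 last tau6 0.2491 Tz 0.2515 sd 0.0000 F [ 4.4 -3.8 -2.1] q6 79.6 w 10.6 tilt [ 0.0057 -0.0029 -1.    ]
```

Emit:
play_rows(
  deltas=[
    {"wx": 0, "wy": 0, "wz": -3, "x": 0, "y": 0, "z": -0.1, "fingers": 0.9},
    {"wx": 0, "wy": 0, "wz": -7, "x": 0, "y": 0, "z": -0.3, "fingers": 0.9},
    {"wx": 0, "wy": 0, "wz": -7, "x": 0, "y": 0, "z": -0.3, "fingers": 0.9},
    {"wx": 0, "wy": 0, "wz": -7, "x": 0, "y": 0, "z": -0.3, "fingers": 0.9},
  ],
)

```text
time: 21.85
tool_pos: [0.4558, -0.093, 0.1395]
tcp_rot: [-2.127, 0.209, 2.114]
wrist_force: [3.5, -3.8, -2.7]
width: 0.125
```

```bash
python3 -c "
from h import *
st(1)"
```

```text
t 21.85 pos [455.76 -92.99 139.5 ] jaw -101.13 tau6 0.2552 last tau6 0.2552 Tz 0.2015 sd 0.0000 F [ 3.5 -3.8 -2.7] q6 86.6 w 10.6 tilt [ 0.0057 -0.0031 -1.    ]
```

Emit:
play_rows(
  deltas=[
    {"wx": 0, "wy": 0, "wz": -3, "x": 0, "y": 0, "z": -0.1, "fingers": 0.9},
    {"wx": 0, "wy": 0, "wz": -6, "x": 0, "y": 0, "z": -0.3, "fingers": 0.9},
    {"wx": 0, "wy": 0, "wz": -6, "x": 0, "y": 0, "z": -0.3, "fingers": 0.9},
    {"wx": 0, "wy": 0, "wz": -6, "x": 0, "y": 0, "z": -0.3, "fingers": 0.9},
  ],
)

```text
time: 22.35
tool_pos: [0.4558, -0.0931, 0.1394]
tcp_rot: [-2.068, 0.313, 2.055]
wrist_force: [3.4, -3.8, -1.0]
width: 0.127
```

```bash
python3 -c "
from h import *
st(1)"
```

```text
t 22.35 pos [455.81 -93.08 139.37] jaw -107.13 tau6 0.2729 last tau6 0.2729 Tz 0.2538 sd 0.0000 F [ 3.4 -3.8 -1. ] q6 92.6 w 10.8 tilt [ 0.0058 -0.0033 -1.    ]
```

Emit:
play_rows(
  deltas=[
    {"wx": 0, "wy": 0, "wz": -2.5, "x": 0, "y": 0, "z": -0.1, "fingers": 0.9},
    {"wx": 0, "wy": 0, "wz": -5, "x": 0, "y": 0, "z": -0.2, "fingers": 0.9},
    {"wx": 0, "wy": 0, "wz": -5, "x": 0, "y": 0, "z": -0.2, "fingers": 0.9},
    {"wx": 0, "wy": 0, "wz": -5, "x": 0, "y": 0, "z": -0.2, "fingers": 0.9},
  ],
)

```text
time: 22.85
tool_pos: [0.4558, -0.0931, 0.1393]
tcp_rot: [-2.017, 0.395, 2.004]
wrist_force: [1.8, -4.4, -0.7]
width: 0.133
```

```bash
python3 -c "
from h import *
st(1)"
```

```text
t 22.85 pos [455.79 -93.12 139.26] jaw -112.12 tau6 0.2940 last tau6 0.2940 Tz 0.2824 sd 0.0000 F [ 1.8 -4.4 -0.7] q6 97.6 w 11.3 tilt [ 0.0057 -0.0034 -1.    ]
```

Emit:
play_rows(
  deltas=[
    {"wx": 0, "wy": 0, "wz": 0, "x": 0, "y": 0, "z": 0, "fingers": 0},
    {"wx": 0, "wy": 0, "wz": 0, "x": 0, "y": 0, "z": 0, "fingers": 0},
    {"wx": 0, "wy": 0, "wz": 5, "x": 0, "y": 0, "z": 2, "fingers": 0},
    {"wx": 0, "wy": 0, "wz": 7, "x": 0, "y": 0, "z": 30, "fingers": 0},
    {"wx": 0, "wy": 0, "wz": 17, "x": 20, "y": -11, "z": 50, "fingers": 0},
    {"wx": 0, "wy": 0, "wz": 27, "x": 40, "y": -22, "z": 50, "fingers": 0},
    {"wx": 0, "wy": 0, "wz": 37, "x": 65, "y": -35, "z": 50, "fingers": 0},
    {"wx": 0, "wy": 0, "wz": 47, "x": 90, "y": -50, "z": 50, "fingers": 0},
    {"wx": 0, "wy": 0, "wz": 57, "x": 115, "y": -63, "z": 50, "fingers": 0},
    {"wx": 0, "wy": 0, "wz": 67, "x": 140, "y": -77, "z": 50, "fingers": 0},
    {"wx": 0, "wy": 0, "wz": 77, "x": 160, "y": -88, "z": 50, "fingers": 0},
    {"wx": 0, "wy": 0, "wz": 87, "x": 173, "y": -95, "z": 50, "fingers": 0},
    {"wx": 0, "wy": 0, "wz": 97.5, "x": 173, "y": -95, "z": 40, "fingers": 0},
    {"wx": 0, "wy": 0, "wz": 97.5, "x": 173, "y": -95, "z": 40, "fingers": 0},
    {"wx": 0, "wy": 0, "wz": 97.5, "x": 173, "y": -95, "z": 40, "fingers": 0},
    {"wx": 0, "wy": 0, "wz": 97.5, "x": 173, "y": -95, "z": 40, "fingers": 0},
  ],
)

```text
time: 24.85
tool_pos: [0.6264, -0.1865, 0.1776]
tcp_rot: [1.397, 1.075, -1.396]
wrist_force: [-0.7, 0.2, -0.3]
width: 0.498
```

```bash
python3 -c "
from h import *
st(2)
s,c=wristcam();knobs(c);cv2.imwrite('pics/w7.png',c['frame'][:,:,::-1])"
```

```text
t 24.9 pos [ 626.39 -186.51  177.63] jaw -14.77 tau6 0.0179 last tau6 0.0161 Tz -0.0128 sd 0.0268 F [-0.3  0.2  0.4] q6 -4.0 w 42.9 tilt [ 0.0006 -0.0002 -1.    ]
 874 [133.   7.] z98 145.5 med 143.8 c 595.1 -64.0 wh 5.1 23.5 yaw -14.6 fit -20.3
 1906 [269. 237.] z98 147.4 med 145.9 c 627.2 -187.3 wh 42.8 11.6 yaw 74.9 fit 75.7
 297 [ 53. 321.] z98 146.0 med 144.4 c 488.0 -207.3 wh 10.8 3.8 yaw 19.6 fit 16.3
```

View pics/w7.png

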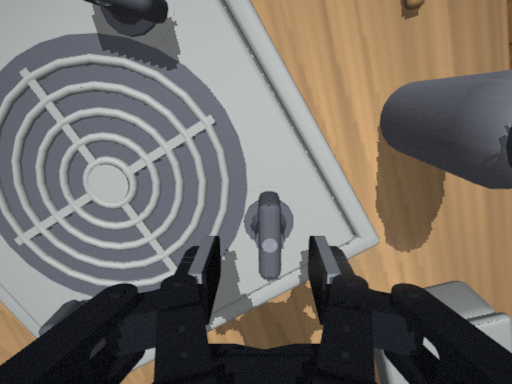

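Emit:
play_rows(
  deltas=[
    {"wx": 0, "wy": 0, "wz": 0, "x": 1.2, "y": -1, "z": -35, "fingers": 0},
    {"wx": 0, "wy": 0, "wz": 0, "x": 1.2, "y": -1, "z": -37, "fingers": 0},
    {"wx": 0, "wy": 0, "wz": 0, "x": 1.2, "y": -1, "z": -37, "fingers": 0.4},
    {"wx": 0, "wy": 0, "wz": 0, "x": 1.2, "y": -1, "z": -37, "fingers": 0.9},
    {"wx": 0, "wy": 0, "wz": 0, "x": 1.2, "y": -1, "z": -37, "fingers": 0.9},
    {"wx": 0, "wy": 0, "wz": 0, "x": 1.2, "y": -1, "z": -37, "fingers": 0.9},
    {"wx": 0, "wy": 0, "wz": 0, "x": 1.2, "y": -1, "z": -37, "fingers": 0.9},
  ],
)

```text
time: 25.82
tool_pos: [0.6287, -0.188, 0.1416]
tcp_rot: [1.397, 1.074, -1.393]
wrist_force: [2.1, -1.1, 5.1]
width: 0.124
```

```bash
python3 -c "
from h import *
st(2)"
```

```text
t 25.875 pos [ 628.73 -187.99  141.62] jaw -14.69 tau6 0.0220 last tau6 0.0221 Tz 0.0415 sd 0.0235 F [ 2.1 -0.4  5.1] q6 -4.1 w 10.7 tilt [ 0.003 -0.001 -1.   ]
```

Emit:
play_rows(
  deltas=[
    {"wx": 0, "wy": 0, "wz": -6, "x": 0, "y": 0, "z": -0.2, "fingers": 0.9},
    {"wx": 0, "wy": 0, "wz": -12, "x": 0, "y": 0, "z": -0.5, "fingers": 0.9},
    {"wx": 0, "wy": 0, "wz": -18, "x": 0, "y": 0, "z": -0.8, "fingers": 0.9},
    {"wx": 0, "wy": 0, "wz": -24, "x": 0, "y": 0, "z": -1.1, "fingers": 0.9},
    {"wx": 0, "wy": 0, "wz": -30, "x": 0, "y": 0, "z": -1.3, "fingers": 0.9},
    {"wx": 0, "wy": 0, "wz": -36, "x": 0, "y": 0, "z": -1.6, "fingers": 0.9},
    {"wx": 0, "wy": 0, "wz": -36, "x": 0, "y": 0, "z": -1.6, "fingers": 0.9},
    {"wx": 0, "wy": 0, "wz": -36, "x": 0, "y": 0, "z": -1.6, "fingers": 0.9},
  ],
)

```text
time: 26.88
tool_pos: [0.629, -0.1881, 0.1404]
tcp_rot: [1.826, 0.649, -1.821]
wrist_force: [1.9, -1.4, 6.7]
width: 0.129
```

```bash
python3 -c "
from h import *
st(1)"
```

```text
t 26.875 pos [ 628.98 -188.11  140.37] jaw -50.66 tau6 0.2307 last tau6 0.2307 Tz 0.2976 sd 0.0000 F [ 1.9 -1.4  6.7] q6 31.8 w 11.0 tilt [ 0.0036 -0.0014 -1.    ]
```

Emit:
play_rows(
  deltas=[
    {"wx": 0, "wy": 0, "wz": -5, "x": 0, "y": 0, "z": -0.3, "fingers": 0.9},
    {"wx": 0, "wy": 0, "wz": -10, "x": 0, "y": 0, "z": -0.5, "fingers": 0.9},
    {"wx": 0, "wy": 0, "wz": -10, "x": 0, "y": 0, "z": -0.5, "fingers": 0.9},
    {"wx": 0, "wy": 0, "wz": -10, "x": 0, "y": 0, "z": -0.5, "fingers": 0.9},
  ],
)

```text
time: 27.38
tool_pos: [0.6291, -0.1882, 0.14]
tcp_rot: [1.936, 0.504, -1.93]
wrist_force: [2.1, -1.1, 7.2]
width: 0.128
```

```bash
python3 -c "
from h import *
st(1)"
```

```text
t 27.375 pos [ 629.07 -188.18  140.  ] jaw -60.66 tau6 0.2405 last tau6 0.2405 Tz 0.1763 sd 0.0000 F [ 2.1 -1.1  7.2] q6 41.8 w 10.9 tilt [ 0.0038 -0.0015 -1.    ]
```

Emit:
play_rows(
  deltas=[
    {"wx": 0, "wy": 0, "wz": -3, "x": 0, "y": 0, "z": -0.1, "fingers": 0.9},
    {"wx": 0, "wy": 0, "wz": -6, "x": 0, "y": 0, "z": -0.3, "fingers": 0.9},
    {"wx": 0, "wy": 0, "wz": -6, "x": 0, "y": 0, "z": -0.3, "fingers": 0.9},
    {"wx": 0, "wy": 0, "wz": -6, "x": 0, "y": 0, "z": -0.3, "fingers": 0.9},
  ],
)

```text
time: 27.88
tool_pos: [0.6291, -0.1882, 0.1398]
tcp_rot: [2.0, 0.41, -1.993]
wrist_force: [1.3, -1.6, 6.7]
width: 0.128
```

```bash
python3 -c "
from h import *
st(1)"
```

```text
t 27.875 pos [ 629.11 -188.21  139.76] jaw -66.65 tau6 0.2480 last tau6 0.2480 Tz 0.2411 sd 0.0000 F [ 1.3 -1.6  6.7] q6 47.8 w 10.9 tilt [ 0.0039 -0.0016 -1.    ]
```

Emit:
play_rows(
  deltas=[
    {"wx": 0, "wy": 0, "wz": -3, "x": 0, "y": 0, "z": -0.1, "fingers": 0.9},
    {"wx": 0, "wy": 0, "wz": -6, "x": 0, "y": 0, "z": -0.3, "fingers": 0.9},
    {"wx": 0, "wy": 0, "wz": -6, "x": 0, "y": 0, "z": -0.3, "fingers": 0.9},
    {"wx": 0, "wy": 0, "wz": -6, "x": 0, "y": 0, "z": -0.3, "fingers": 0.9},
  ],
)

```text
time: 28.38
tool_pos: [0.6291, -0.1882, 0.1396]
tcp_rot: [2.061, 0.312, -2.054]
wrist_force: [1.6, -1.5, 7.4]
width: 0.124
```

```bash
python3 -c "
from h import *
st(1)"
```

```text
t 28.375 pos [ 629.13 -188.25  139.56] jaw -72.65 tau6 0.2556 last tau6 0.2556 Tz 0.2121 sd 0.0000 F [ 1.6 -1.5  7.4] q6 53.8 w 10.5 tilt [ 0.004  -0.0017 -1.    ]
```

Emit:
play_rows(
  deltas=[
    {"wx": 0, "wy": 0, "wz": -3, "x": 0, "y": 0, "z": -0.1, "fingers": 0.9},
    {"wx": 0, "wy": 0, "wz": -6, "x": 0, "y": 0, "z": -0.3, "fingers": 0.9},
    {"wx": 0, "wy": 0, "wz": -6, "x": 0, "y": 0, "z": -0.3, "fingers": 0.9},
    {"wx": 0, "wy": 0, "wz": -6, "x": 0, "y": 0, "z": -0.3, "fingers": 0.9},
  ],
)

```text
time: 28.88
tool_pos: [0.6292, -0.1883, 0.1395]
tcp_rot: [2.12, 0.208, -2.112]
wrist_force: [2.4, -0.8, 8.1]
width: 0.125
```

```bash
python3 -c "
from h import *
st(1)
s,c=wristcam();cv2.imwrite('pics/w8.png',c['frame'][:,:,::-1])"
```

```text
t 28.875 pos [ 629.17 -188.28  139.45] jaw -78.65 tau6 0.2828 last tau6 0.2828 Tz 0.2791 sd 0.0000 F [ 2.4 -0.8  8.1] q6 59.8 w 10.6 tilt [ 0.0041 -0.0018 -1.    ]
```

View pics/w8.png

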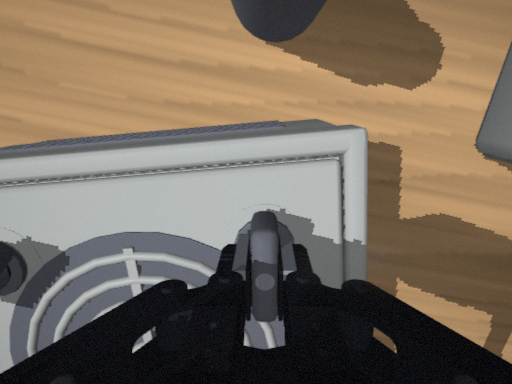

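Emit:
play_rows(
  deltas=[
    {"wx": 0, "wy": 0, "wz": -2, "x": 0, "y": 0, "z": -0.1, "fingers": 0.9},
    {"wx": 0, "wy": 0, "wz": -4, "x": 0, "y": 0, "z": -0.2, "fingers": 0.9},
    {"wx": 0, "wy": 0, "wz": -4, "x": 0, "y": 0, "z": -0.2, "fingers": 0.9},
    {"wx": 0, "wy": 0, "wz": -4, "x": 0, "y": 0, "z": -0.2, "fingers": 0.9},
  ],
)

```text
time: 29.42
tool_pos: [0.6292, -0.1883, 0.1395]
tcp_rot: [2.158, 0.136, -2.15]
wrist_force: [1.2, -1.2, 8.6]
width: 0.128
```

```bash
python3 -c "
from h import *
st(1)"
```

```text
t 29.425 pos [ 629.21 -188.34  139.45] jaw -82.65 tau6 0.3046 last tau6 0.3046 Tz 0.3314 sd 0.0000 F [ 1.2 -1.2  8.6] q6 63.8 w 10.9 tilt [ 0.0042 -0.0019 -1.    ]
```

Emit:
play_rows(
  deltas=[
    {"wx": 0, "wy": 0, "wz": 0, "x": 0, "y": 0, "z": 0, "fingers": 0},
    {"wx": 0, "wy": 0, "wz": 0, "x": 0, "y": 0, "z": 0, "fingers": 0},
    {"wx": 0, "wy": 0, "wz": 5, "x": 0, "y": 0, "z": 2, "fingers": 0},
    {"wx": 0, "wy": 0, "wz": 7, "x": 0, "y": 0, "z": 30, "fingers": 0},
    {"wx": 0, "wy": 0, "wz": 17, "x": -15, "y": -4, "z": 50, "fingers": 0},
    {"wx": 0, "wy": 0, "wz": 27, "x": -30, "y": -8, "z": 50, "fingers": 0},
    {"wx": 0, "wy": 0, "wz": 37, "x": -45, "y": -12, "z": 50, "fingers": 0},
    {"wx": 0, "wy": 0, "wz": 47, "x": -65, "y": -18, "z": 50, "fingers": 0},
    {"wx": 0, "wy": 0, "wz": 57, "x": -85, "y": -24, "z": 50, "fingers": 0},
    {"wx": 0, "wy": 0, "wz": 67, "x": -105, "y": -30, "z": 50, "fingers": 0},
    {"wx": 0, "wy": 0, "wz": 77, "x": -120, "y": -35, "z": 50, "fingers": 0},
    {"wx": 0, "wy": 0, "wz": 87, "x": -135, "y": -39, "z": 50, "fingers": 0},
    {"wx": 0, "wy": 0, "wz": 94.9, "x": -135, "y": -39, "z": 40, "fingers": 0},
    {"wx": 0, "wy": 0, "wz": 94.9, "x": -135, "y": -39, "z": 40, "fingers": 0},
    {"wx": 0, "wy": 0, "wz": 94.9, "x": -135, "y": -39, "z": 40, "fingers": 0},
    {"wx": 0, "wy": 0, "wz": 94.9, "x": -135, "y": -39, "z": 40, "fingers": 0},
  ],
)

```text
time: 31.42
tool_pos: [0.4927, -0.2266, 0.1771]
tcp_rot: [1.052, 1.302, -1.052]
wrist_force: [0.4, 0.4, -0.4]
width: 0.5
```

```bash
python3 -c "
from h import *
st(2)
s,c=wristcam();knobs(c);cv2.imwrite('pics/w9.png',c['frame'][:,:,::-1])"
```

```text
t 31.475 pos [ 492.75 -226.56  177.09] jaw 12.16 tau6 0.0137 last tau6 0.0124 Tz 0.0028 sd 0.0124 F [ 0.3  0.6 -0.2] q6 -39.5 w 42.4 tilt [ 0.0002 -0.0001 -1.    ]
 1924 [266. 237.] z98 147.3 med 145.7 c 492.5 -226.5 wh 11.7 43.8 yaw -77.2 fit -77.2
 880 [495. 220.] z98 144.5 med 143.0 c 610.4 -191.6 wh 11.7 11.4 yaw 16.7 fit 80.7
```

View pics/w9.png

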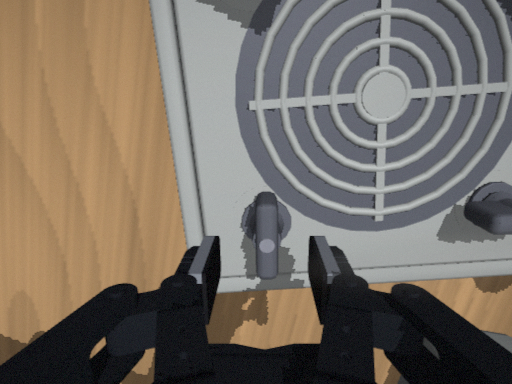

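Well centred (wing at column 266, between the pads at about 215 and 315), wing yaw -77.2 matches jaw 12.2.

Emit:
play_rows(
  deltas=[
    {"wx": 0, "wy": 0, "wz": 0.4, "x": 0.3, "y": -0.2, "z": -34, "fingers": 0},
    {"wx": 0, "wy": 0, "wz": 0.4, "x": 0.3, "y": -0.2, "z": -36.5, "fingers": 0},
    {"wx": 0, "wy": 0, "wz": 0.4, "x": 0.3, "y": -0.2, "z": -36.5, "fingers": 0.4},
    {"wx": 0, "wy": 0, "wz": 0.4, "x": 0.3, "y": -0.2, "z": -36.5, "fingers": 0.9},
    {"wx": 0, "wy": 0, "wz": 0.4, "x": 0.3, "y": -0.2, "z": -36.5, "fingers": 0.9},
    {"wx": 0, "wy": 0, "wz": 0.4, "x": 0.3, "y": -0.2, "z": -36.5, "fingers": 0.9},
    {"wx": 0, "wy": 0, "wz": 0.4, "x": 0.3, "y": -0.2, "z": -36.5, "fingers": 0.9},
    {"wx": 0, "wy": 0, "wz": -6, "x": 0.3, "y": -0.2, "z": -36.7, "fingers": 0.9},
    {"wx": 0, "wy": 0, "wz": -12, "x": 0.3, "y": -0.2, "z": -37, "fingers": 0.9},
    {"wx": 0, "wy": 0, "wz": -18, "x": 0.3, "y": -0.2, "z": -37.2, "fingers": 0.9},
    {"wx": 0, "wy": 0, "wz": -24, "x": 0.3, "y": -0.2, "z": -37.5, "fingers": 0.9},
    {"wx": 0, "wy": 0, "wz": -24, "x": 0.3, "y": -0.2, "z": -37.5, "fingers": 0.9},
    {"wx": 0, "wy": 0, "wz": -24, "x": 0.3, "y": -0.2, "z": -37.5, "fingers": 0.9},
  ],
)

```text
time: 33.15
tool_pos: [0.4942, -0.2271, 0.1408]
tcp_rot: [1.36, 1.102, -1.357]
wrist_force: [2.9, 2.5, 4.9]
width: 0.126
```

```bash
python3 -c "
from h import *
st(1)"
```

```text
t 33.15 pos [ 494.22 -227.07  140.79] jaw -11.77 tau6 0.1973 last tau6 0.1973 Tz 0.2159 sd 0.0000 F [2.9 2.5 4.9] q6 -15.6 w 10.7 tilt [ 0.0032 -0.0009 -1.    ]
```

Emit:
play_rows(
  deltas=[
    {"wx": 0, "wy": 0, "wz": -6, "x": 0, "y": 0, "z": -0.3, "fingers": 0.9},
    {"wx": 0, "wy": 0, "wz": -12, "x": 0, "y": 0, "z": -0.5, "fingers": 0.9},
    {"wx": 0, "wy": 0, "wz": -12, "x": 0, "y": 0, "z": -0.5, "fingers": 0.9},
    {"wx": 0, "wy": 0, "wz": -12, "x": 0, "y": 0, "z": -0.5, "fingers": 0.9},
  ],
)

```text
time: 33.65
tool_pos: [0.4943, -0.2271, 0.1403]
tcp_rot: [1.509, 0.981, -1.505]
wrist_force: [3.4, 2.1, 4.6]
width: 0.126
```

```bash
python3 -c "
from h import *
st(1)"
```

```text
t 33.65 pos [ 494.33 -227.09  140.25] jaw -23.72 tau6 0.1973 last tau6 0.1973 Tz 0.1465 sd 0.0000 F [3.4 2.1 4.6] q6 -3.6 w 10.7 tilt [ 0.0034 -0.0009 -1.    ]
```

Emit:
play_rows(
  deltas=[
    {"wx": 0, "wy": 0, "wz": -4, "x": 0, "y": 0, "z": -0.2, "fingers": 0.9},
    {"wx": 0, "wy": 0, "wz": -9, "x": 0, "y": 0, "z": -0.4, "fingers": 0.9},
    {"wx": 0, "wy": 0, "wz": -9, "x": 0, "y": 0, "z": -0.4, "fingers": 0.9},
    {"wx": 0, "wy": 0, "wz": -9, "x": 0, "y": 0, "z": -0.4, "fingers": 0.9},
  ],
)

```text
time: 34.15
tool_pos: [0.4944, -0.2271, 0.14]
tcp_rot: [1.618, 0.88, -1.613]
wrist_force: [3.9, 1.8, 5.8]
width: 0.125
```

```bash
python3 -c "
from h import *
st(1)"
```

```text
t 34.15 pos [ 494.42 -227.13  139.98] jaw -32.71 tau6 0.2138 last tau6 0.2138 Tz 0.2267 sd 0.0000 F [3.9 1.8 5.8] q6 5.4 w 10.6 tilt [ 0.0036 -0.0011 -1.    ]
```

Emit:
play_rows(
  deltas=[
    {"wx": 0, "wy": 0, "wz": -4, "x": 0, "y": 0, "z": -0.2, "fingers": 0.9},
    {"wx": 0, "wy": 0, "wz": -8, "x": 0, "y": 0, "z": -0.4, "fingers": 0.9},
    {"wx": 0, "wy": 0, "wz": -8, "x": 0, "y": 0, "z": -0.4, "fingers": 0.9},
    {"wx": 0, "wy": 0, "wz": -8, "x": 0, "y": 0, "z": -0.4, "fingers": 0.9},
  ],
)

```text
time: 34.65
tool_pos: [0.4945, -0.2272, 0.1398]
tcp_rot: [1.712, 0.782, -1.707]
wrist_force: [3.2, 2.9, 6.6]
width: 0.125
```

```bash
python3 -c "
from h import *
st(1)"
```

```text
t 34.65 pos [ 494.51 -227.15  139.82] jaw -40.71 tau6 0.2472 last tau6 0.2472 Tz 0.3049 sd 0.0000 F [3.2 2.9 6.6] q6 13.4 w 10.6 tilt [ 0.0038 -0.0011 -1.    ]
```

Slope 0.033 per 8°; another 10° should reach about 0.30.

Emit:
play_rows(
  deltas=[
    {"wx": 0, "wy": 0, "wz": -5, "x": 0, "y": 0, "z": -0.2, "fingers": 0.9},
    {"wx": 0, "wy": 0, "wz": -10, "x": 0, "y": 0, "z": -0.4, "fingers": 0.9},
    {"wx": 0, "wy": 0, "wz": -10, "x": 0, "y": 0, "z": -0.4, "fingers": 0.9},
    {"wx": 0, "wy": 0, "wz": -10, "x": 0, "y": 0, "z": -0.4, "fingers": 0.9},
  ],
)

```text
time: 35.15
tool_pos: [0.4946, -0.2272, 0.1397]
tcp_rot: [1.827, 0.649, -1.821]
wrist_force: [3.8, 2.5, 8.2]
width: 0.13
```

```bash
python3 -c "
from h import *
st(1)"
```

```text
t 35.15 pos [ 494.62 -227.2   139.7 ] jaw -50.70 tau6 0.2930 last tau6 0.2930 Tz 0.3249 sd 0.0000 F [3.8 2.5 8.2] q6 23.4 w 11.0 tilt [ 0.004  -0.0013 -1.    ]
```

Emit:
play_rows(
  deltas=[
    {"wx": 0, "wy": 0, "wz": 0, "x": 0, "y": 0, "z": 0, "fingers": 0},
    {"wx": 0, "wy": 0, "wz": 0, "x": 0, "y": 0, "z": 0, "fingers": 0},
    {"wx": 0, "wy": 0, "wz": 5, "x": 0, "y": 0, "z": 2, "fingers": 0},
    {"wx": 0, "wy": 0, "wz": 9, "x": 0, "y": 0, "z": 30, "fingers": 0},
    {"wx": 0, "wy": 0, "wz": 19, "x": 10, "y": 18, "z": 50, "fingers": 0},
    {"wx": 0, "wy": 0, "wz": 29, "x": 20, "y": 37, "z": 50, "fingers": 0},
    {"wx": 0, "wy": 0, "wz": 39, "x": 30, "y": 55, "z": 50, "fingers": 0},
    {"wx": 0, "wy": 0, "wz": 49, "x": 41, "y": 75, "z": 50, "fingers": 0},
    {"wx": 0, "wy": 0, "wz": 59, "x": 52, "y": 95, "z": 50, "fingers": 0},
    {"wx": 0, "wy": 0, "wz": 69, "x": 63, "y": 115, "z": 50, "fingers": 0},
    {"wx": 0, "wy": 0, "wz": 79, "x": 74, "y": 135, "z": 50, "fingers": 0},
    {"wx": 0, "wy": 0, "wz": 89, "x": 85, "y": 155, "z": 50, "fingers": 0},
    {"wx": 0, "wy": 0, "wz": 99, "x": 94, "y": 173.5, "z": 50, "fingers": 0},
    {"wx": 0, "wy": 0, "wz": 109.6, "x": 94, "y": 173.5, "z": 40, "fingers": 0},
    {"wx": 0, "wy": 0, "wz": 109.6, "x": 94, "y": 173.5, "z": 40, "fingers": 0},
    {"wx": 0, "wy": 0, "wz": 109.6, "x": 94, "y": 173.5, "z": 40, "fingers": 0},
    {"wx": 0, "wy": 0, "wz": 109.6, "x": 94, "y": 173.5, "z": 40, "fingers": 0},
  ],
)

```text
time: 37.28
tool_pos: [0.5868, -0.0537, 0.1779]
tcp_rot: [0.428, 1.528, -0.428]
wrist_force: [-0.0, 0.1, 0.5]
width: 0.5
```

```bash
python3 -c "
from h import *
st(2)
s,c=wristcam();knobs(c);cv2.imwrite('pics/w10.png',c['frame'][:,:,::-1])"
```

```text
t 37.325 pos [586.81 -53.68 177.95] jaw 58.70 tau6 0.0173 last tau6 0.0156 Tz 0.0186 sd 0.0136 F [-0.3 -0.2  0.2] q6 -66.3 w 42.4 tilt [ 0.0004 -0.0001 -1.    ]
 3984 [45. 51.] z98 145.3 med 143.7 c 454.3 -92.2 wh 12.6 43.1 yaw -16.5 fit -16.2
 1864 [265. 238.] z98 146.5 med 144.9 c 587.4 -53.4 wh 11.5 43.3 yaw -30.7 fit -30.7
 153 [131. 379.] z98 139.2 med 137.3 c 626.5 -180.8 wh 5.8 3.1 yaw 13.9 fit 15.0
```

View pics/w10.png

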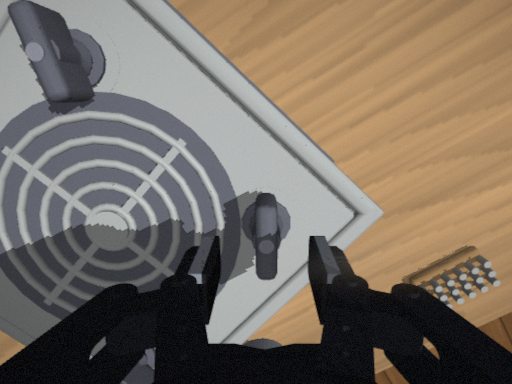

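Emit:
play_rows(
  deltas=[
    {"wx": 0, "wy": 0, "wz": 0.4, "x": 0.8, "y": 0.2, "z": -34, "fingers": 0},
    {"wx": 0, "wy": 0, "wz": 0.4, "x": 0.8, "y": 0.2, "z": -37, "fingers": 0},
    {"wx": 0, "wy": 0, "wz": 0.4, "x": 0.8, "y": 0.2, "z": -37, "fingers": 0.4},
    {"wx": 0, "wy": 0, "wz": 0.4, "x": 0.8, "y": 0.2, "z": -37, "fingers": 0.9},
    {"wx": 0, "wy": 0, "wz": 0.4, "x": 0.8, "y": 0.2, "z": -37, "fingers": 0.9},
    {"wx": 0, "wy": 0, "wz": 0.4, "x": 0.8, "y": 0.2, "z": -37, "fingers": 0.9},
    {"wx": 0, "wy": 0, "wz": 0.4, "x": 0.8, "y": 0.2, "z": -37, "fingers": 0.9},
    {"wx": 0, "wy": 0, "wz": -6, "x": 0.8, "y": 0.2, "z": -37.2, "fingers": 0.9},
    {"wx": 0, "wy": 0, "wz": -12, "x": 0.8, "y": 0.2, "z": -37.5, "fingers": 0.9},
    {"wx": 0, "wy": 0, "wz": -16, "x": 0.8, "y": 0.2, "z": -37.7, "fingers": 0.9},
    {"wx": 0, "wy": 0, "wz": -16, "x": 0.8, "y": 0.2, "z": -37.7, "fingers": 0.9},
    {"wx": 0, "wy": 0, "wz": -16, "x": 0.8, "y": 0.2, "z": -37.7, "fingers": 0.9},
  ],
)

```text
time: 38.88
tool_pos: [0.5887, -0.053, 0.1415]
tcp_rot: [0.644, 1.471, -0.642]
wrist_force: [-1.2, 0.3, 6.2]
width: 0.123
```

```bash
python3 -c "
from h import *
st(1)"
```

```text
t 38.875 pos [588.66 -53.03 141.47] jaw 42.84 tau6 0.1958 last tau6 0.1958 Tz 0.1957 sd 0.0000 F [-1.2  0.3  6.2] q6 -50.4 w 10.4 tilt [ 0.0026 -0.0001 -1.    ]
```

Emit:
play_rows(
  deltas=[
    {"wx": 0, "wy": 0, "wz": -5, "x": 0, "y": 0, "z": -0.3, "fingers": 0.9},
    {"wx": 0, "wy": 0, "wz": -10, "x": 0, "y": 0, "z": -0.5, "fingers": 0.9},
    {"wx": 0, "wy": 0, "wz": -10, "x": 0, "y": 0, "z": -0.5, "fingers": 0.9},
    {"wx": 0, "wy": 0, "wz": -10, "x": 0, "y": 0, "z": -0.5, "fingers": 0.9},
  ],
)

```text
time: 39.38
tool_pos: [0.5888, -0.0529, 0.141]
tcp_rot: [0.778, 1.425, -0.776]
wrist_force: [-1.0, 1.0, 7.0]
width: 0.127
```

```bash
python3 -c "
from h import *
st(1)"
```

```text
t 39.375 pos [588.81 -52.88 141.04] jaw 32.84 tau6 0.2022 last tau6 0.2022 Tz 0.1764 sd 0.0000 F [-1.  1.  7.] q6 -40.4 w 10.8 tilt [ 0.0029  0.0001 -1.    ]
```

Just touching; next 10°.

Emit:
play_rows(
  deltas=[
    {"wx": 0, "wy": 0, "wz": -5, "x": 0, "y": 0, "z": -0.3, "fingers": 0.9},
    {"wx": 0, "wy": 0, "wz": -10, "x": 0, "y": 0, "z": -0.5, "fingers": 0.9},
    {"wx": 0, "wy": 0, "wz": -10, "x": 0, "y": 0, "z": -0.5, "fingers": 0.9},
    {"wx": 0, "wy": 0, "wz": -10, "x": 0, "y": 0, "z": -0.5, "fingers": 0.9},
  ],
)

```text
time: 39.88
tool_pos: [0.5891, -0.0528, 0.1409]
tcp_rot: [0.912, 1.369, -0.909]
wrist_force: [0.1, 1.1, 6.6]
width: 0.123
```

```bash
python3 -c "
from h import *
st(1)"
```

```text
t 39.875 pos [589.07 -52.75 140.91] jaw 22.84 tau6 0.2417 last tau6 0.2417 Tz 0.2431 sd 0.0000 F [0.1 1.1 6.6] q6 -30.4 w 10.4 tilt [ 0.0035  0.0002 -1.    ]
```

Emit:
play_rows(
  deltas=[
    {"wx": 0, "wy": 0, "wz": -5, "x": 0, "y": 0, "z": -0.2, "fingers": 0.9},
    {"wx": 0, "wy": 0, "wz": -10, "x": 0, "y": 0, "z": -0.4, "fingers": 0.9},
    {"wx": 0, "wy": 0, "wz": -10, "x": 0, "y": 0, "z": -0.4, "fingers": 0.9},
    {"wx": 0, "wy": 0, "wz": -10, "x": 0, "y": 0, "z": -0.4, "fingers": 0.9},
  ],
)

```text
time: 40.38
tool_pos: [0.5893, -0.0527, 0.1408]
tcp_rot: [1.044, 1.304, -1.04]
wrist_force: [-1.0, 2.3, 8.6]
width: 0.127
```

```bash
python3 -c "
from h import *
st(1)"
```

```text
t 40.375 pos [589.3  -52.72 140.78] jaw 12.85 tau6 0.2905 last tau6 0.2905 Tz 0.3092 sd 0.0000 F [-1.   2.3  8.6] q6 -20.4 w 10.8 tilt [ 0.004   0.0003 -1.    ]
```

Emit:
play_rows(
  deltas=[
    {"wx": 0, "wy": 0, "wz": -2, "x": 0, "y": 0, "z": -0.1, "fingers": 0.9},
    {"wx": 0, "wy": 0, "wz": -2, "x": 0, "y": 0, "z": -0.1, "fingers": 0.9},
    {"wx": 0, "wy": 0, "wz": -2, "x": 0, "y": 0, "z": -0.1, "fingers": 0.9},
  ],
)

```text
time: 40.75
tool_pos: [0.5894, -0.0527, 0.1408]
tcp_rot: [1.071, 1.29, -1.066]
wrist_force: [-1.0, 3.1, 8.8]
width: 0.128
```

```bash
python3 -c "
from h import *
st(1)"
```

```text
t 40.75 pos [589.37 -52.7  140.79] jaw 10.85 tau6 0.3063 last tau6 0.3063 Tz 0.3461 sd 0.0000 F [-1.   3.1  8.8] q6 -18.4 w 10.8 tilt [ 0.0042  0.0003 -1.    ]
```

Emit:
play_rows(
  deltas=[
    {"wx": 0, "wy": 0, "wz": 0, "x": 0, "y": 0, "z": 0, "fingers": 0},
    {"wx": 0, "wy": 0, "wz": 0, "x": 0, "y": 0, "z": 0, "fingers": 0},
    {"wx": 0, "wy": 0, "wz": 5, "x": 0, "y": 0, "z": 2, "fingers": 0},
    {"wx": 0, "wy": 0, "wz": 9, "x": 0, "y": 0, "z": 30, "fingers": 0},
    {"wx": 0, "wy": 0, "wz": 19, "x": -20, "y": -6, "z": 50, "fingers": 0},
    {"wx": 0, "wy": 0, "wz": 29, "x": -50, "y": -15, "z": 50, "fingers": 0},
    {"wx": 0, "wy": 0, "wz": 39, "x": -80, "y": -24, "z": 50, "fingers": 0},
    {"wx": 0, "wy": 0, "wz": 49, "x": -110, "y": -33, "z": 50, "fingers": 0},
    {"wx": 0, "wy": 0, "wz": 59, "x": -133.5, "y": -40, "z": 50, "fingers": 0},
    {"wx": 0, "wy": 0, "wz": 62.6, "x": -133.5, "y": -40, "z": 40, "fingers": 0},
    {"wx": 0, "wy": 0, "wz": 62.6, "x": -133.5, "y": -40, "z": 40, "fingers": 0},
    {"wx": 0, "wy": 0, "wz": 62.6, "x": -133.5, "y": -40, "z": 40, "fingers": 0},
    {"wx": 0, "wy": 0, "wz": 62.6, "x": -133.5, "y": -40, "z": 40, "fingers": 0},
  ],
)

```text
time: 42.38
tool_pos: [0.4545, -0.0931, 0.1787]
tcp_rot: [0.228, 1.559, -0.228]
wrist_force: [0.8, -0.0, -0.0]
width: 0.501
```

```bash
python3 -c "
from h import *
st(2)
s,c=wristcam();knobs(c);cv2.imwrite('pics/w11.png',c['frame'][:,:,::-1])"
```

```text
t 42.425 pos [454.51 -93.09 178.7 ] jaw 73.39 tau6 0.0067 last tau6 0.0061 Tz -0.0028 sd 0.0434 F [ 0.5 -0.3 -0.3] q6 -88.0 w 42.7 tilt [ 0.0003 -0.0001 -1.    ]
 1806 [264. 234.] z98 145.3 med 143.7 c 453.3 -92.9 wh 11.5 42.4 yaw -15.9 fit -16.0
 82 [ 47. 328.] z98 142.3 med 140.2 c 475.3 -239.2 wh 1.1 5.4 yaw -77.5 fit -73.7
 115 [ 96. 348.] z98 142.8 med 140.9 c 497.2 -215.4 wh 2.3 4.0 yaw -69.2 fit -70.5
 185 [394. 380.] z98 137.8 med 135.4 c 577.7 -39.6 wh 3.2 11.3 yaw -89.1 fit -86.5
```

View pics/w11.png

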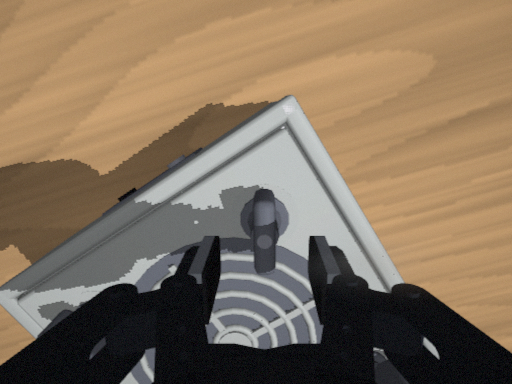

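Emit:
play_rows(
  deltas=[
    {"wx": 0, "wy": 0, "wz": 0.4, "x": 0.3, "y": 0, "z": -35, "fingers": 0},
    {"wx": 0, "wy": 0, "wz": 0.4, "x": 0.3, "y": 0, "z": -39, "fingers": 0},
    {"wx": 0, "wy": 0, "wz": 0.4, "x": 0.3, "y": 0, "z": -39, "fingers": 0.4},
    {"wx": 0, "wy": 0, "wz": 0.4, "x": 0.3, "y": 0, "z": -39, "fingers": 0.9},
    {"wx": 0, "wy": 0, "wz": 0.4, "x": 0.3, "y": 0, "z": -39, "fingers": 0.9},
    {"wx": 0, "wy": 0, "wz": 0.4, "x": 0.3, "y": 0, "z": -39, "fingers": 0.9},
    {"wx": 0, "wy": 0, "wz": 0.4, "x": 0.3, "y": 0, "z": -39, "fingers": 0.9},
  ],
)

```text
time: 43.35
tool_pos: [0.4553, -0.0933, 0.1407]
tcp_rot: [0.222, 1.557, -0.222]
wrist_force: [-0.0, 1.3, 6.4]
width: 0.126
```

```bash
python3 -c "
from h import *
st(1)"
```

```text
t 43.35 pos [455.26 -93.25 140.69] jaw 73.81 tau6 0.0094 last tau6 0.0094 Tz -0.0099 sd 0.0000 F [-0.   1.3  6.4] q6 -88.5 w 10.7 tilt [ 0.002  -0.0004 -1.    ]
```

Emit:
play_rows(
  deltas=[
    {"wx": 0, "wy": 0, "wz": -2.5, "x": 0, "y": 0, "z": 0, "fingers": 0.9},
    {"wx": 0, "wy": 0, "wz": -5, "x": 0, "y": 0, "z": 0, "fingers": 0.9},
    {"wx": 0, "wy": 0, "wz": -5, "x": 0, "y": 0, "z": 0, "fingers": 0.9},
    {"wx": 0, "wy": 0, "wz": -5, "x": 0, "y": 0, "z": 0, "fingers": 0.9},
  ],
)

```text
time: 43.85
tool_pos: [0.4553, -0.0933, 0.1407]
tcp_rot: [0.289, 1.549, -0.29]
wrist_force: [-1.0, 1.5, 6.5]
width: 0.124
```

```bash
python3 -c "
from h import *
st(1)"
```

```text
t 43.85 pos [455.28 -93.25 140.69] jaw 68.85 tau6 0.2397 last tau6 0.2397 Tz 0.2139 sd 0.0000 F [-1.   1.5  6.5] q6 -83.5 w 10.5 tilt [ 0.002  -0.0006 -1.    ]
```

Emit:
play_rows(
  deltas=[
    {"wx": 0, "wy": 0, "wz": -1, "x": 0, "y": 0, "z": 0, "fingers": 0.9},
    {"wx": 0, "wy": 0, "wz": -1, "x": 0, "y": 0, "z": 0, "fingers": 0.9},
    {"wx": 0, "wy": 0, "wz": -1, "x": 0, "y": 0, "z": 0, "fingers": 0.9},
  ],
)

```text
time: 44.22
tool_pos: [0.4553, -0.0933, 0.1407]
tcp_rot: [0.303, 1.547, -0.303]
wrist_force: [-0.8, 0.5, 5.9]
width: 0.127
```

```bash
python3 -c "
from h import *
st(1)"
```

```text
t 44.225 pos [455.27 -93.26 140.68] jaw 67.85 tau6 0.2517 last tau6 0.2517 Tz 0.2371 sd 0.0000 F [-0.8  0.5  5.9] q6 -82.5 w 10.8 tilt [ 0.002  -0.0006 -1.    ]
```

Emit:
play_rows(
  deltas=[
    {"wx": 0, "wy": 0, "wz": -3, "x": 0, "y": 0, "z": -0.1, "fingers": 0.9},
    {"wx": 0, "wy": 0, "wz": -7, "x": 0, "y": 0, "z": -0.3, "fingers": 0.9},
    {"wx": 0, "wy": 0, "wz": -7, "x": 0, "y": 0, "z": -0.3, "fingers": 0.9},
    {"wx": 0, "wy": 0, "wz": -7, "x": 0, "y": 0, "z": -0.3, "fingers": 0.9},
  ],
)

```text
time: 44.72
tool_pos: [0.4553, -0.0932, 0.1406]
tcp_rot: [0.399, 1.532, -0.399]
wrist_force: [-2.2, 1.5, 7.0]
width: 0.128
```

```bash
python3 -c "
from h import *
st(1)"
```

```text
t 44.725 pos [455.26 -93.25 140.56] jaw 60.85 tau6 0.2810 last tau6 0.2810 Tz 0.2749 sd 0.0000 F [-2.2  1.5  7. ] q6 -75.5 w 10.9 tilt [ 0.0019 -0.0005 -1.    ]
```

Emit:
play_rows(
  deltas=[
    {"wx": 0, "wy": 0, "wz": -3, "x": 0, "y": 0, "z": -0.1, "fingers": 0.9},
    {"wx": 0, "wy": 0, "wz": -6, "x": 0, "y": 0, "z": -0.2, "fingers": 0.9},
    {"wx": 0, "wy": 0, "wz": -6, "x": 0, "y": 0, "z": -0.2, "fingers": 0.9},
    {"wx": 0, "wy": 0, "wz": -6, "x": 0, "y": 0, "z": -0.2, "fingers": 0.9},
  ],
)

```text
time: 45.22
tool_pos: [0.4553, -0.0933, 0.1405]
tcp_rot: [0.48, 1.515, -0.48]
wrist_force: [-1.6, 1.5, 7.6]
width: 0.128
```

```bash
python3 -c "
from h import *
st(1)"
```

```text
t 45.225 pos [455.26 -93.27 140.51] jaw 54.86 tau6 0.3138 last tau6 0.3138 Tz 0.2765 sd 0.0000 F [-1.6  1.5  7.6] q6 -69.5 w 10.9 tilt [ 0.0019 -0.0006 -1.    ]
```

Emit:
play_rows(
  deltas=[
    {"wx": 0, "wy": 0, "wz": 0, "x": 0, "y": 0, "z": 0, "fingers": 0},
    {"wx": 0, "wy": 0, "wz": 0, "x": 0, "y": 0, "z": 0, "fingers": 0},
    {"wx": 0, "wy": 0, "wz": 5, "x": 0, "y": 0, "z": 2, "fingers": 0},
    {"wx": 0, "wy": 0, "wz": 9, "x": 0, "y": 0, "z": 30, "fingers": 0},
    {"wx": 0, "wy": 0, "wz": 17, "x": 25, "y": -14, "z": 50, "fingers": 0},
    {"wx": 0, "wy": 0, "wz": 26, "x": 60, "y": -33, "z": 50, "fingers": 0},
    {"wx": 0, "wy": 0, "wz": 35, "x": 95, "y": -52, "z": 50, "fingers": 0},
    {"wx": 0, "wy": 0, "wz": 44, "x": 135, "y": -74, "z": 50, "fingers": 0},
    {"wx": 0, "wy": 0, "wz": 48.4, "x": 173.4, "y": -94.8, "z": 45, "fingers": 0},
    {"wx": 0, "wy": 0, "wz": 48.4, "x": 173.4, "y": -94.8, "z": 40, "fingers": 0},
    {"wx": 0, "wy": 0, "wz": 48.4, "x": 173.4, "y": -94.8, "z": 40, "fingers": 0},
    {"wx": 0, "wy": 0, "wz": 48.4, "x": 173.4, "y": -94.8, "z": 40, "fingers": 0},
    {"wx": 0, "wy": 0, "wz": 48.4, "x": 173.4, "y": -94.8, "z": 40, "fingers": 0},
  ],
)

```text
time: 46.85
tool_pos: [0.6272, -0.1875, 0.1795]
tcp_rot: [-0.181, 1.563, 0.181]
wrist_force: [-0.1, 0.9, -0.7]
width: 0.501
```

```bash
python3 -c "
from h import *
st(2)
s,c=wristcam();knobs(c)"
```

```text
t 46.9 pos [ 627.33 -187.49  179.6 ] jaw 103.22 tau6 0.0023 last tau6 0.0020 Tz 0.0208 sd 0.0084 F [ 0.2  0.3 -0.3] q6 -122.0 w 42.4 tilt [ 0.0007 -0.0002 -1.    ]
 1809 [261. 234.] z98 145.0 med 143.5 c 627.2 -188.1 wh 43.3 11.7 yaw 13.9 fit 13.7
 1131 [492. 223.] z98 144.6 med 143.2 c 592.0 -67.6 wh 11.3 16.4 yaw -72.4 fit -70.5
```

Emit:
play_rows(
  deltas=[
    {"wx": 0, "wy": 0, "wz": 0.3, "x": 0.2, "y": -0.6, "z": -35, "fingers": 0},
    {"wx": 0, "wy": 0, "wz": 0.3, "x": 0.2, "y": -0.6, "z": -40, "fingers": 0},
    {"wx": 0, "wy": 0, "wz": 0.3, "x": 0.2, "y": -0.6, "z": -40, "fingers": 0.4},
    {"wx": 0, "wy": 0, "wz": 0.3, "x": 0.2, "y": -0.6, "z": -40, "fingers": 0.9},
    {"wx": 0, "wy": 0, "wz": 0.3, "x": 0.2, "y": -0.6, "z": -40, "fingers": 0.9},
    {"wx": 0, "wy": 0, "wz": 0.3, "x": 0.2, "y": -0.6, "z": -40, "fingers": 0.9},
    {"wx": 0, "wy": 0, "wz": 0.3, "x": 0.2, "y": -0.6, "z": -40, "fingers": 0.9},
    {"wx": 0, "wy": 0, "wz": -3, "x": 0.2, "y": -0.6, "z": -40, "fingers": 0.9},
    {"wx": 0, "wy": 0, "wz": -5, "x": 0.2, "y": -0.6, "z": -40, "fingers": 0.9},
    {"wx": 0, "wy": 0, "wz": -5, "x": 0.2, "y": -0.6, "z": -40, "fingers": 0.9},
    {"wx": 0, "wy": 0, "wz": -5, "x": 0.2, "y": -0.6, "z": -40, "fingers": 0.9},
  ],
)

```text
time: 48.32
tool_pos: [0.6287, -0.1886, 0.1404]
tcp_rot: [-0.114, 1.566, 0.112]
wrist_force: [-1.4, 0.8, 6.4]
width: 0.126
```

```bash
python3 -c "
from h import *
st(1)"
```

```text
t 48.325 pos [ 628.71 -188.63  140.41] jaw 98.25 tau6 0.2610 last tau6 0.2610 Tz 0.2544 sd 0.0000 F [-1.4  0.8  6.4] q6 -117.1 w 10.7 tilt [ 0.0018 -0.0006 -1.    ]
```

Emit:
play_rows(
  deltas=[
    {"wx": 0, "wy": 0, "wz": -2, "x": 0, "y": 0, "z": 0, "fingers": 0.9},
    {"wx": 0, "wy": 0, "wz": -2, "x": 0, "y": 0, "z": 0, "fingers": 0.9},
    {"wx": 0, "wy": 0, "wz": -2, "x": 0, "y": 0, "z": 0, "fingers": 0.9},
  ],
)

```text
time: 48.7
tool_pos: [0.6287, -0.1886, 0.1404]
tcp_rot: [-0.086, 1.567, 0.085]
wrist_force: [-0.8, 0.9, 6.5]
width: 0.125
```

```bash
python3 -c "
from h import *
st(1)"
```

```text
t 48.7 pos [ 628.71 -188.62  140.43] jaw 96.26 tau6 0.3059 last tau6 0.3059 Tz 0.2787 sd 0.0000 F [-0.8  0.9  6.5] q6 -115.1 w 10.7 tilt [ 0.0018 -0.0007 -1.    ]
```

Emit:
play_rows(
  deltas=[
    {"wx": 0, "wy": 0, "wz": 0, "x": 0, "y": 0, "z": 0, "fingers": 0},
    {"wx": 0, "wy": 0, "wz": 0, "x": 0, "y": 0, "z": 0, "fingers": 0},
    {"wx": 0, "wy": 0, "wz": 5, "x": 0, "y": 0, "z": 2, "fingers": 0},
    {"wx": 0, "wy": 0, "wz": 2, "x": 0, "y": 0, "z": 35, "fingers": 0},
    {"wx": 0, "wy": 0, "wz": -8, "x": -10, "y": -3, "z": 55, "fingers": 0},
    {"wx": 0, "wy": 0, "wz": -18, "x": -25, "y": -7, "z": 55, "fingers": 0},
    {"wx": 0, "wy": 0, "wz": -28, "x": -40, "y": -11, "z": 55, "fingers": 0},
    {"wx": 0, "wy": 0, "wz": -38, "x": -55, "y": -16, "z": 55, "fingers": 0},
    {"wx": 0, "wy": 0, "wz": -48, "x": -70, "y": -20, "z": 55, "fingers": 0},
    {"wx": 0, "wy": 0, "wz": -58, "x": -85, "y": -24, "z": 55, "fingers": 0},
    {"wx": 0, "wy": 0, "wz": -68, "x": -100, "y": -29, "z": 55, "fingers": 0},
    {"wx": 0, "wy": 0, "wz": -78, "x": -115, "y": -33, "z": 55, "fingers": 0},
    {"wx": 0, "wy": 0, "wz": -88, "x": -125, "y": -36, "z": 55, "fingers": 0},
    {"wx": 0, "wy": 0, "wz": -98, "x": -134.7, "y": -38.5, "z": 55, "fingers": 0},
    {"wx": 0, "wy": 0, "wz": -108, "x": -134.7, "y": -38.5, "z": 55, "fingers": 0},
    {"wx": 0, "wy": 0, "wz": -118, "x": -134.7, "y": -38.5, "z": 50, "fingers": 0},
    {"wx": 0, "wy": 0, "wz": -128, "x": -134.7, "y": -38.5, "z": 45, "fingers": 0},
    {"wx": 0, "wy": 0, "wz": -138, "x": -134.7, "y": -38.5, "z": 40, "fingers": 0},
    {"wx": 0, "wy": 0, "wz": -141.4, "x": -134.7, "y": -38.5, "z": 40, "fingers": 0},
    {"wx": 0, "wy": 0, "wz": -141.4, "x": -134.7, "y": -38.5, "z": 40, "fingers": 0},
  ],
)

```text
time: 51.2
tool_pos: [0.4931, -0.227, 0.1786]
tcp_rot: [1.762, 0.727, -1.762]
wrist_force: [0.5, 0.6, -0.5]
width: 0.5
```

```bash
python3 -c "
from h import *
st(2)
s,c=wristcam();knobs(c)"
```

```text
t 51.25 pos [ 493.11 -227.01  178.62] jaw -45.15 tau6 0.1371 last tau6 0.0606 Tz 0.0155 sd 0.0005 F [ 0.1  0.6 -0.4] q6 17.8 w 42.2 tilt [-0.0004  0.0001 -1.    ]
 925 [396.  13.] z98 144.7 med 143.1 c 611.0 -193.0 wh 10.0 14.9 yaw -46.3 fit -32.5
 2077 [ 30. 104.] z98 145.1 med 143.5 c 460.3 -96.5 wh 11.6 30.0 yaw -28.6 fit -24.2
 1807 [266. 232.] z98 145.0 med 143.5 c 492.7 -226.5 wh 43.1 11.2 yaw 45.5 fit 45.4
```

Emit:
play_rows(
  deltas=[
    {"wx": 0, "wy": 0, "wz": 0.4, "x": 0, "y": 0.3, "z": -35, "fingers": 0},
    {"wx": 0, "wy": 0, "wz": 0.4, "x": 0, "y": 0.3, "z": -39, "fingers": 0},
    {"wx": 0, "wy": 0, "wz": 0.4, "x": 0, "y": 0.3, "z": -39, "fingers": 0.4},
    {"wx": 0, "wy": 0, "wz": 0.4, "x": 0, "y": 0.3, "z": -39, "fingers": 0.9},
    {"wx": 0, "wy": 0, "wz": 0.4, "x": 0, "y": 0.3, "z": -39, "fingers": 0.9},
    {"wx": 0, "wy": 0, "wz": 0.4, "x": 0, "y": 0.3, "z": -39, "fingers": 0.9},
    {"wx": 0, "wy": 0, "wz": 0.4, "x": 0, "y": 0.3, "z": -39, "fingers": 0.9},
    {"wx": 0, "wy": 0, "wz": -3, "x": 0, "y": 0.3, "z": -39, "fingers": 0.9},
    {"wx": 0, "wy": 0, "wz": -5.6, "x": 0, "y": 0.3, "z": -39, "fingers": 0.9},
    {"wx": 0, "wy": 0, "wz": -5.6, "x": 0, "y": 0.3, "z": -39, "fingers": 0.9},
    {"wx": 0, "wy": 0, "wz": -5.6, "x": 0, "y": 0.3, "z": -39, "fingers": 0.9},
  ],
)

```text
time: 52.68
tool_pos: [0.4943, -0.2274, 0.1413]
tcp_rot: [1.826, 0.649, -1.823]
wrist_force: [1.2, -1.8, 4.8]
width: 0.128
```

```bash
python3 -c "
from h import *
st(1)"
```

```text
t 52.675 pos [ 494.34 -227.39  141.32] jaw -50.73 tau6 0.2879 last tau6 0.2879 Tz 0.2900 sd 0.0000 F [ 1.2 -1.8  4.8] q6 23.4 w 10.9 tilt [ 0.0024 -0.0017 -1.    ]
```

Emit:
play_rows(
  deltas=[
    {"wx": 0, "wy": 0, "wz": -2, "x": 0, "y": 0, "z": 0, "fingers": 0.9},
    {"wx": 0, "wy": 0, "wz": -2, "x": 0, "y": 0, "z": 0, "fingers": 0.9},
    {"wx": 0, "wy": 0, "wz": -2, "x": 0, "y": 0, "z": 0, "fingers": 0.9},
  ],
)

```text
time: 53.05
tool_pos: [0.4944, -0.2274, 0.1413]
tcp_rot: [1.848, 0.62, -1.845]
wrist_force: [1.8, -2.5, 5.7]
width: 0.122
```

```bash
python3 -c "
from h import *
st(1)"
```

```text
t 53.05 pos [ 494.36 -227.38  141.28] jaw -52.72 tau6 0.3079 last tau6 0.3079 Tz 0.2776 sd 0.0000 F [ 1.8 -2.5  5.7] q6 25.4 w 10.4 tilt [ 0.0024 -0.0017 -1.    ]
```

Emit:
play_rows(
  deltas=[
    {"wx": 0, "wy": 0, "wz": 0, "x": 0, "y": 0, "z": 0, "fingers": 0},
    {"wx": 0, "wy": 0, "wz": 0, "x": 0, "y": 0, "z": 0, "fingers": 0},
    {"wx": 0, "wy": 0, "wz": 6, "x": 0, "y": 0, "z": 2, "fingers": 0},
    {"wx": 0, "wy": 0, "wz": 6, "x": 0, "y": 0, "z": 40, "fingers": 0},
    {"wx": 0, "wy": 0, "wz": 6, "x": 0, "y": 0, "z": 90, "fingers": 0},
    {"wx": 0, "wy": 0, "wz": 6, "x": -30, "y": -40, "z": 130, "fingers": 0},
    {"wx": 0, "wy": 0, "wz": 6, "x": -60, "y": -80, "z": 160, "fingers": 0},
    {"wx": 0, "wy": 0, "wz": 6, "x": -60, "y": -120, "z": 160, "fingers": 0},
    {"wx": 0, "wy": 0, "wz": 6, "x": -60, "y": -160, "z": 160, "fingers": 0},
    {"wx": 0, "wy": 0, "wz": 6, "x": -60, "y": -160, "z": 160, "fingers": 0},
    {"wx": 0, "wy": 0, "wz": 6, "x": -60, "y": -160, "z": 160, "fingers": 0},
  ],
)

```text
time: 54.42
tool_pos: [0.4329, -0.3859, 0.299]
tcp_rot: [1.781, 0.708, -1.782]
wrist_force: [0.3, 1.3, -0.1]
width: 0.499
```

```bash
python3 -c "
from h import *
st(1)
for n in('top','side'):
    c=eyes.read_camera(n);knobs(c,name=n)
    cv2.imwrite(f'pics/{n}E.png',c['frame'][:,:,::-1])
    if n=='side':
        a=dict(np.load('side0.npz'));P=cloud(c);Q=cloud(a);th=np.radians(16.07)
        for z,nm in((P,'end'),(Q,'start')):
            d=z[...,:2]-np.array([.5406,-.1401]);u=d@[np.cos(th),np.sin(th)];v=d@[-np.sin(th),np.cos(th)]
            for s in ((1,1),(1,-1),(-1,-1),(-1,1)):
                m=(abs(u-s[0]*.1)<.006)&(abs(v-s[1]*.1)<.006)&(z[...,2]>.09)&(z[...,2]<.12);print(nm,s,m.sum(),np.median(z[m][:,2]))
"
```

```text
t 54.425 pos [ 432.88 -385.89  299.  ] jaw -46.81 tau6 -0.0033 last tau6 -0.0033 Tz -0.0312 sd 0.0000 F [ 0.3  1.3 -0.1] q6 2.6 w 42.4 tilt [-0.0014  0.0022 -1.    ]
top 188 [375. 190.] z98 145.9 med 144.0 c 627.8 -189.7 wh 41.9 12.7 yaw 11.0 fit 13.1
top 166 [304. 209.] z98 146.0 med 144.0 c 589.9 -56.8 wh 9.9 41.9 yaw -73.2 fit -72.7
top 202 [400. 262.] z98 146.0 med 144.0 c 493.9 -229.1 wh 42.9 11.5 yaw 41.9 fit 44.7
top 195 [326. 283.] z98 146.0 med 143.7 c 455.4 -94.9 wh 10.4 41.4 yaw -28.6 fit -29.5
side 294 [264. 207.] z98 144.6 med 142.9 c 588.5 -54.2 wh 11.9 41.3 yaw -75.3 fit -71.6
side 431 [192. 257.] z98 144.6 med 142.9 c 454.6 -93.0 wh 12.0 42.3 yaw -30.7 fit -29.3
side 60 [280. 312.] z98 144.7 med 142.8 c 502.3 -222.8 wh 15.3 5.0 yaw 45.2 fit 47.2
end (1, 1) 0 nan
end (1, -1) 0 nan
end (-1, -1) 11 0.10749970439879603
end (-1, 1) 60 0.10786726926358561
start (1, 1) 5 0.11074228299846334
start (1, -1) 58 0.10995450476782609
start (-1, -1) 117 0.11007244231671892
start (-1, 1) 61 0.11026606570475905
  return _methods._mean(a, axis=axis, dtype=dtype,
  ret = ret.dtype.type(ret / rcount)
```

View pics/topE.png

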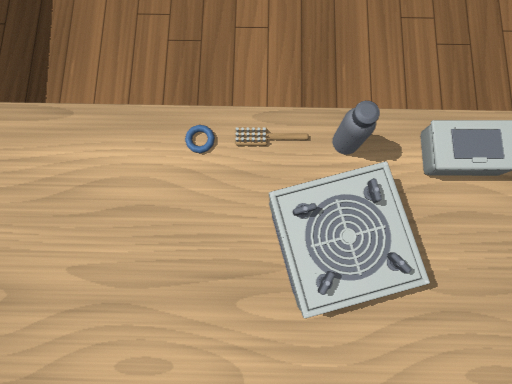

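```bash
python3 -c "
from workcell import finish_job
print(finish_job())"
```

```text
the job is handed in; nothing more can be done
None
```

I tightened all four knobs crosswise in two passes and handed the job in at about 54.5 s. `finish_job()` gives no verdict, so I don't know the result.

- **First pass:** the order was knobs 1, 3, 2, 4, each taken down about 2.2 mm.
- **Second pass:** the order was 4, 2, 3, 1, bringing each to about 0.29–0.31 Nm. I carried straight on with knob 4 because the gripper was still holding it.
- **Re-check:**
  - Knob 4 had slackened to about 0.245 Nm once the cover seated, so I took it back up to 0.314 Nm.
  - Knobs 2 and 3 had held and now read 0.306 and 0.308 Nm.
  - I did not grip knob 1 again; it was last at 0.306 Nm, before knob 4 was re-tightened.

**Last checks:**
- **Knob heights:** the top camera shows all four wing tops level to within 0.3 mm.
- **Cover:** it is about 2.4–2.6 mm lower than at the start at the two corners the side camera could measure. The arm hid the other two corners, so level was not checked across the whole cover.
- **Surroundings:** the teether, hairbrush and bottle look unmoved, and the arm is clear of everything.

**Disagreements:** the joint sensor read about 0.197 Nm on knobs running free, where 0.22 Nm was stated. That puts the clamping force at somewhere between 34 and 47 N per knob, depending on which figure is right; for knob 1 this is from its earlier reading. The cameras also disagreed by about 3 mm sideways, so I used the wrist and side views for position.

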